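# Walk the dry-block heater into its place and set its dial

### The job

Walk the heavy dry-block heater away from you into the yellow taped outline by pushing on the two black rubber pads at the ends of its near face in turn, your left pad first and then at least right and left again, so that it swings clearly to each side (about ten degrees off square with the outline, never as much as twenty), and never press on the dark display between the pads. Finish with the heater centred in the outline and square with it, and only then take hold of and turn the round knob on its top until the pointer stands on the red mark. Keep the heater flat on the bench and do not disturb the beaker, the vial or the roll of tape beside it.

Things in the scene. Friction and masses are not known exactly. Their poses are not given: they have to be found in the camera images.
- bay: Fixed rectangle of flat yellow tape on the worktop; inside it measures 146 mm along its x and 224 mm along its y (tape 12 mm wide, no height to catch on). Origin: its centre on the worktop. Its x axis points away from the robot (the walking direction, yaw up to about 0.2 rad), y to the left.
- bay_diag (a point): The centre of the taped outline again, but with axes turned 45 degrees to the left (+pi/4 in yaw) of the outline's own. Only a reference direction for measuring which way the heater is swung; nothing is to be seen there.
- heater: Loose white dry-block heater, 110 mm deep (x), 180 wide (y), top at z 56 mm, on rubber feet, about 1.7 kg; 6 to 16 N slide it. Origin: centre of its underside; x points away from the robot, y left. Starts 95 to 125 mm short of the outline's centre, within 0.05 rad of square. A push on one pad turns it about a point roughly 85 mm to the other side of its centre. On top: wells left (to z 62 mm), knob and dial right.
- display: Dark glass display, 80 mm wide and 34 mm high, in the middle of the heater's near face, fixed to it and standing out to 60 mm from the heater's centre, level with the pads' faces. Origin: its centre. Must not be pressed.
- left_pad (a point): Centre of the face of the left (+y) black rubber pad on the heater's near face, 60 mm nearer than the heater's centre, 72 mm to its left, 31 mm up. The pad is 30 mm wide and 36 mm high. Axes as the heater's.
- right_pad (a point): The same on the right (-y): 72 mm to the right of the heater's centre.
- knob (a joint): Turn of the round grey knob, rad, counter-clockwise seen from above positive; starts at 0, range -0.3 to 1.9, turns against light friction (0.03 N m) and stays where it is left.
- knob_grip (a point): On the knob's axis, 76 mm above the worktop. The knob is an upright cylinder of 32 mm diameter that stands from 58 to 83 mm above the worktop at 30 mm nearer and 46 mm right of the heater's centre; take it from above.
- pointer (a joint): Angle of the black dial pointer about an axis 2 mm beyond and 46 mm right of the heater's centre, rad, 0 pointing along the heater's +x, counter-clockwise positive. Geared to the knob: pointer angle = half of the knob's angle, same sense.
- pointer_tip (a point): Tip of the pointer, 31 mm from its axis.
- mark (a joint): Angle of the red mark on the dial's rim about the pointer's axis, measured as the pointer's; between 0.3 and 0.7 rad, it stays put on the heater (so the knob must turn by twice this, 0.6 to 1.4 rad counter-clockwise).
- mark_tip (a point): The point of the red mark over which the pointer's tip must stand, 31 mm from the same axis.
- beaker: Clear beaker, 52 mm across, 66 mm tall, standing left of the outline. Origin: centre of its underside.
- vial: Amber vial with black cap, 27 mm across, 56 mm tall, standing right of the outline. Origin: centre of its underside.
- tape: Yellow tape roll lying flat, 63 mm across, 19 mm high, left of the outline beyond the beaker. Origin: centre of its underside.

How it is judged:
By the outcome, as a careful person would: the job done as asked, in the order asked, and still so for the second after the job is handed in, with the robot touching nothing.
It also fails if it takes over 61 s, if anything falls off the work surface, if the arm or the gripper's body presses on something with over 40 N, if the wrist force passes 120 N, or if a joint passes its speed limit or range.

### The arm

A 6-joint arm with a two-finger parallel gripper is mounted at the origin on a cart in front of the work surface, level with it; the furniture and walls round the work are solid. World frame = base frame: x ahead of the robot, y to its left, z up, the work surface at z = 0. Lengths are in mm, angles in degrees, forces in N, time in s.
With the tool pointing down it reaches from about 300 to 850 mm from the base axis. Payload 4.2 kg.
Tool frame: the origin (TCP) lies at the very end of the fingers, on their centre line; the grasp point (between the pads) lies 19 mm behind it (hold_point_z is the z of the grasp point in the tool frame, in mm); z points along the fingers, y is the direction in which the jaws open and shut (so a half turn about z gives the same grasp; the last joint's range is limited). The gripper opens to 91 mm and grips with 3 to 60 N. Pads are 32 mm wide; open, the fingers measure 118 mm over their backs; the gripper's body (76 mm by 178 mm) begins 60 mm behind the grasp point.
Start: joints at [62.853, 18.312, 89.639, -0, 72.044, -1.146], TCP at [252.075, 516.818, 213.976] pointing down, gripper open.
Joint ranges: [-177.97, 177.97], [-48.28, 115.42], [12.27, 149.76], [-77.06, 257.06], [2.81, 150.46], [-146.56, 146.56]. Speed limits (degrees/s): [147.25, 147.25, 180, 180, 180, 180].

### API

Orientations are given as [roll, pitch, yaw] about the fixed x, y, z axes, in that order (R = Rz(yaw) Ry(pitch) Rx(roll)).
In Python, from workcell import state, grab_frame, job_done, hold_point_z gives the robot as it stands. The module is installed in compiled form; this text tells all that it offers.
- The arm moves only by the shell command python3 -m creep 'ROWS' [FORCE]. ROWS is JSON, a list of rows, each a list of 7 numbers: the closure, from 0 (fully open) to 1 (shut), then the shift along the tool's x, y, z in mm, then the turn, a rotation vector about the tool's x, y, z in degrees. A call has 1 to 5 rows; each row shifts and turns the commanded pose from where the row before left it, along the tool's axes as they then stand; what a row does not reach is not made up. A row lasts 1/8 s, in which the tool goes at most 62.5 mm and 10.7 degrees, less where a joint would pass 70% of its speed; a pose out of reach is approached as far as the arm can. A call is refused whole if a number of a shift passes 62.5 or a number of a turn 10.7, either way. A call with a gripper value outside its range is refused whole. The fingers move at their own pace and stop on an object; FORCE is the grip in N (left out, the last holds). Time passes only in rows, so rows that do not move let the fingers close. It gives the time, the measured TCP pose, the force and the opening at its end, in the units of the state.
- state(): the state, without advancing time (a new reading comes with each control period).
- grab_frame(name): name is "scene" or "top"; returns a dict with "frame" (420x560x3 uint8, red, green, blue), "fx", "fy", "cx", "cy" (pixels), "k1" (the pictures are not rectified: a ray, as slopes to the right and down, at radius r is drawn at 1 + k1 r^2 times it, then the intrinsics apply), "view" (4x4, takes a point from world to camera coordinates). Camera axes: x right, y down, z forward; pixel columns grow to the right and rows downward; lengths in mm; the calibration is good to about 2 mm. A picture is of the moment at which its call begins. There is no depth.
- job_done(): hands the job in, once; it reports no verdict.
The state is a dict: "time_s": time; "qpos": joint angles; "qvel": joint speeds; "effort": joint torques, N m; "ee_pos": TCP position; "ee_rot": TCP orientation; "force": force on the tool from outside, world axes, zero at the start; "torque": the same for the moment, N m; "gripper_width": finger opening in mm.
Only numpy, scipy, OpenCV 4.12 (cv2) and the standard library are available. Lean on these libraries where they do the work, as an engineer would, in place of code of your own. Each camera call takes 0.05 s, during which the arm holds its last target.

## Working session

There is one attempt and no reset: what is moved stays moved. The work goes in short steps, Python scripts to look and compute and a shell command to move; the robot and the scene stay as the last step left them, time stands still between calls to the robot, and variables do not carry over. Pictures are saved under pics/ and viewed, and the job is handed in when it is done.

```bash
ls; mkdir -p pics
cat > h.py <<'E'
import numpy as np, cv2
from workcell import state, grab_frame, job_done, hold_point_z
def cam(name):
    f=grab_frame(name); return f
def save(f,fn): cv2.imwrite('pics/'+fn,cv2.cvtColor(f['frame'],cv2.COLOR_RGB2BGR))
def K(f): return np.array([[f['fx'],0,f['cx']],[0,f['fy'],f['cy']],[0,0,1.]])
def ray(f,uv):
    uv=np.atleast_2d(np.array(uv,float)); d=np.stack([(uv[:,0]-f['cx'])/f['fx'],(uv[:,1]-f['cy'])/f['fy']],1)
    p=d.copy()
    for _ in range(20): p=d/(1+f['k1']*(p**2).sum(1,keepdims=True))
    V=np.array(f['view']); R=V[:3,:3]; o=-R.T@V[:3,3]
    return o,np.c_[p,np.ones(len(p))]@R
def plane(f,uv,z):
    o,d=ray(f,uv); return (o+d*((z-o[2])/d[:,2:3]))[:,:2]
def proj(f,P):
    P=np.atleast_2d(np.array(P,float)); V=np.array(f['view']); c=P@V[:3,:3].T+V[:3,3]
    p=c[:,:2]/c[:,2:]; p=p*(1+f['k1']*(p**2).sum(1,keepdims=True))
    return p*[f['fx'],f['fy']]+[f['cx'],f['cy']]
E
python3 - <<'E'
from h import *
print(state(),hold_point_z)
for n in('scene','top'):
    f=cam(n); save(f,n+'0.png'); V=np.array(f['view']); print(n,f['fx'],f['cx'],f['cy'],f['k1'],-V[:3,:3].T@V[:3,3])
E
```

```text
pics
{'time_s': 0.0, 'qpos': array([ 6.28546756e+01,  1.83511316e+01,  8.97073273e+01,  1.69960419e-04,
        7.20433300e+01, -1.14656220e+00]), 'qvel': array([-0.0740273 ,  0.02745501, -0.0234359 , -0.04150607, -0.10667812,
        0.03117975]), 'effort': array([-4.51095202e-04, -4.12480116e+01, -2.31975496e+01,  7.29323085e-02,
        4.56687680e-02, -1.24244866e-04]), 'ee_pos': array([251.82293702, 516.35432422, 213.11914702]), 'ee_rot': array([-1.79898235e+02, -2.19834653e-03,  1.54001183e+02]), 'force': array([-0.38921608,  0.77035255, -0.01121024]), 'torque': array([ 0.04798777, -0.01424596, -0.03038175]), 'gripper_width': 91.2558013844901} -18.8
scene 475.29227402196943 279.6083315772326 207.97705068806778 -0.005745449923517271 [ -16.44928024 -337.2246325   572.9680092 ]
top 465.3713468121585 281.1997737975644 211.07140164787023 -0.11009326015089872 [ 456.39602735    9.51038554 1095.55735312]
```

View pics/scene0.png

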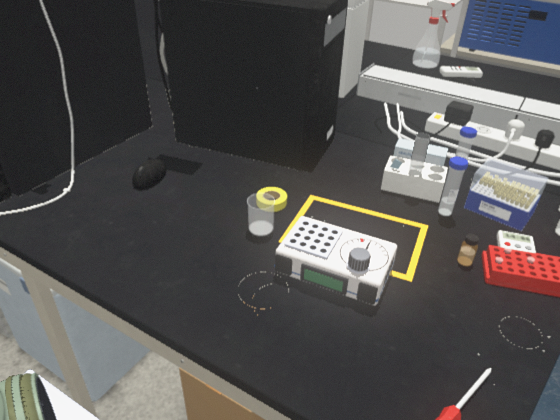

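View pics/top0.png

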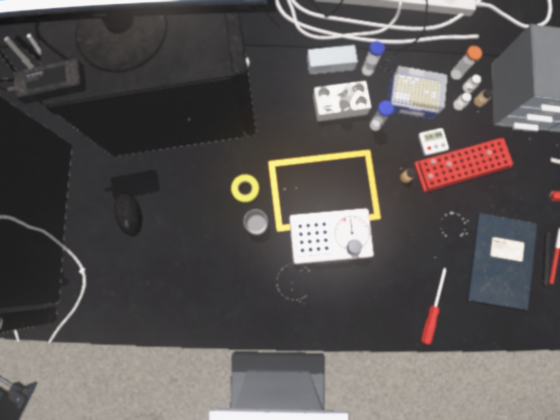

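```bash
cat >> h.py <<'E'
def big(m):
    c,_=cv2.findContours(m,cv2.RETR_EXTERNAL,cv2.CHAIN_APPROX_NONE); return sorted(c,key=cv2.contourArea)[::-1]
def rect(P):
    (c,s,a)=cv2.minAreaRect(P.astype(np.float32)); b=cv2.boxPoints((c,s,a)) 
    e=[b[1]-b[0],b[2]-b[1]]; l=max(e,key=np.linalg.norm)
    if l[1]<0:l=-l
    yaw=np.degrees(np.arctan2(-l[0],l[1])); return np.array(c),yaw,sorted(s)
def heater(f,lo=(0,0,120)):
    hsv=cv2.cvtColor(f['frame'],cv2.COLOR_RGB2HSV)
    m=cv2.inRange(hsv,lo,(180,70,255)); roi=np.zeros_like(m); roi[130:300,255:400]=255; m&=roi
    m=cv2.morphologyEx(m,cv2.MORPH_OPEN,np.ones((3,3)))
    c=cv2.convexHull(big(m)[0])[:,0]
    return rect(plane(f,c,56)),m
E
python3 - <<'E'
from h import *
f=cam('top'); hsv=cv2.cvtColor(f['frame'],cv2.COLOR_RGB2HSV)
y=cv2.inRange(hsv,(18,110,110),(38,255,255))
for c in big(y)[:3]:
    q=c[:,0]; print(len(q),cv2.boundingRect(c),rect(plane(f,q,0)))
print(heater(f)[0],heater(f,(0,0,160))[0])
m=heater(f)[1]
im=f['frame'][130:290,230:430].copy()
im=cv2.resize(im,None,fx=4,fy=4,interpolation=cv2.INTER_CUBIC);cv2.imwrite('pics/c1.png',im[...,::-1])
s=cam('scene'); im=cv2.resize(s['frame'][185:305,240:440],None,fx=4,fy=4,interpolation=cv2.INTER_CUBIC);cv2.imwrite('pics/c2.png',im[...,::-1])
E
```

```text
681 (268, 149, 113, 83) (array([670.40338135, -97.92605591]), np.float32(8.182571), [175.91551208496094, 254.77685546875])
80 (231, 174, 29, 29) (array([669.00939941,  91.10160828]), np.float32(-88.31785), [67.26634216308594, 68.43158721923828])
(array([ 554.33691406, -109.75447083]), np.float32(6.3399377), [114.88098907470703, 184.43455505371094]) (array([ 554.5267334 , -109.56040955]), np.float32(6.2884192), [111.29210662841797, 181.2274627685547])
```

View pics/c1.png

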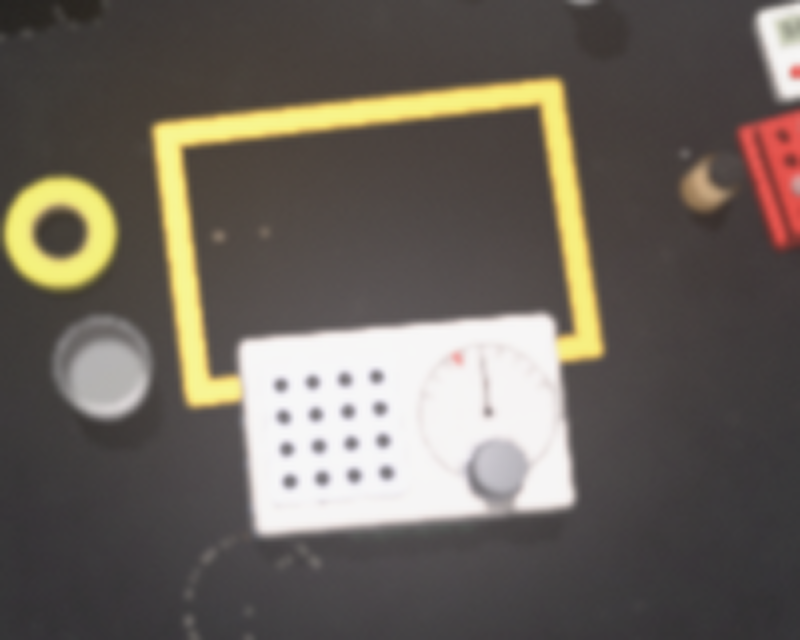

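View pics/c2.png

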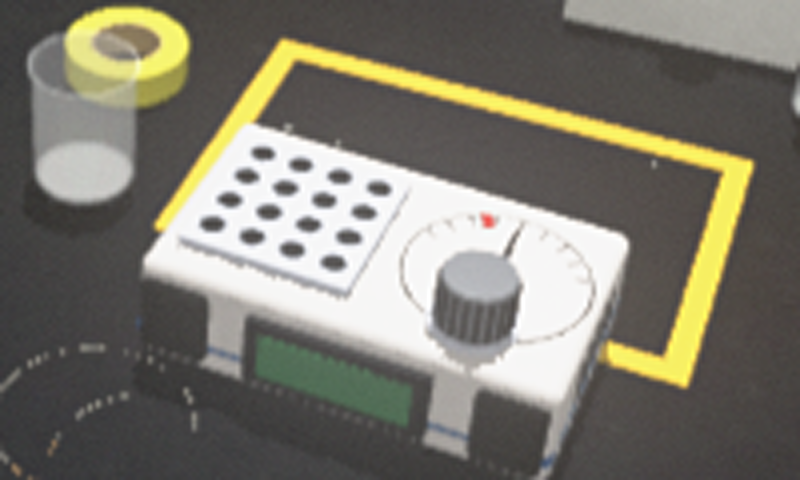

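```bash
python3 -m creep '[[1,-41,-43.1,0,0,0,0],[1,-41,-43.1,0,0,0,0],[1,-41,-43.1,0,0,0,0],[1,-41,-43.1,0,0,0,0],[1,-41,-43.1,0,0,0,0]]' 40
python3 -m creep '[[1,-41,-43.1,0,0,0,0],[1,-41,-43.1,0,0,0,0],[1,-41,-43.1,0,0,0,0],[1,-41,-43.1,0,0,0,0],[1,-41,-43.1,0,0,0,0]]' 
python3 -m creep '[[1,0,0,0,0,0,10.55],[1,0,0,0,0,0,10.55],[1,0,0,0,0,0,10.55],[1,0,0,0,0,0,10.55],[1,0,0,0,0,0,10.55]]' 
python3 -m creep '[[1,0,0,0,0,0,10.55],[1,0,0,0,0,0,10.55],[1,0,0,0,0,0,10.55],[1,0,0,0,0,0,10.55],[1,0,0,0,0,0,10.55]]' 
python3 -m creep '[[1,0,0,0,0,0,10.55],[1,0,0,0,0,0,10.55],[1,0,0,0,0,0,10.55],[1,0,0,0,0,0,10.55],[1,0,0,0,0,0,0]]'
```

```text
time_s: 0.82
ee_pos: [342.1, 231.5, 214.0]
ee_rot: [180.0, 0.0, 154.0]
force: [1.6, -0.7, 0.4]
gripper_width: 44.1
time_s: 1.45
ee_pos: [431.9, -52.3, 214.1]
ee_rot: [180.0, 0.0, 154.0]
force: [2.0, 1.3, 0.7]
gripper_width: 0.1
time_s: 2.08
ee_pos: [431.5, -50.3, 213.8]
ee_rot: [-180.0, -0.0, 100.9]
force: [0.5, 0.4, -0.2]
gripper_width: 0.7
time_s: 2.7
ee_pos: [431.4, -50.3, 213.8]
ee_rot: [-180.0, 0.0, 48.2]
force: [0.0, 0.3, -0.7]
gripper_width: 0.7
time_s: 3.32
ee_pos: [431.5, -50.3, 213.8]
ee_rot: [-180.0, 0.0, 6.4]
force: [0.0, 0.1, -0.1]
gripper_width: 0.2
```

```bash
python3 -m creep '[[1,0,0,55,0,0,0],[1,0,0,55,0,0,0],[1,0,0,55,0,0,0],[1,0,0,28,0,0,0],[1,0,0,0,0,0,0]]'
python3 - <<'E'
from h import *
f=cam('top'); print(heater(f,(0,0,160))[0]); im=f['frame'][130:290,230:430]
cv2.imwrite('pics/c3.png',cv2.resize(im,None,fx=4,fy=4)[...,::-1])
f=cam('scene'); im=f['frame'][185:345,200:400]
cv2.imwrite('pics/c4.png',cv2.resize(im,None,fx=4,fy=4)[...,::-1])
E
```

```text
time_s: 3.95
ee_pos: [430.0, -50.0, 19.4]
ee_rot: [-179.9, 0.3, 6.4]
force: [0.0, -0.0, 0.7]
gripper_width: 0.2
(array([ 554.52001953, -109.47465515]), np.float32(6.3937273), [111.69818115234375, 181.30531311035156])
```

View pics/c3.png

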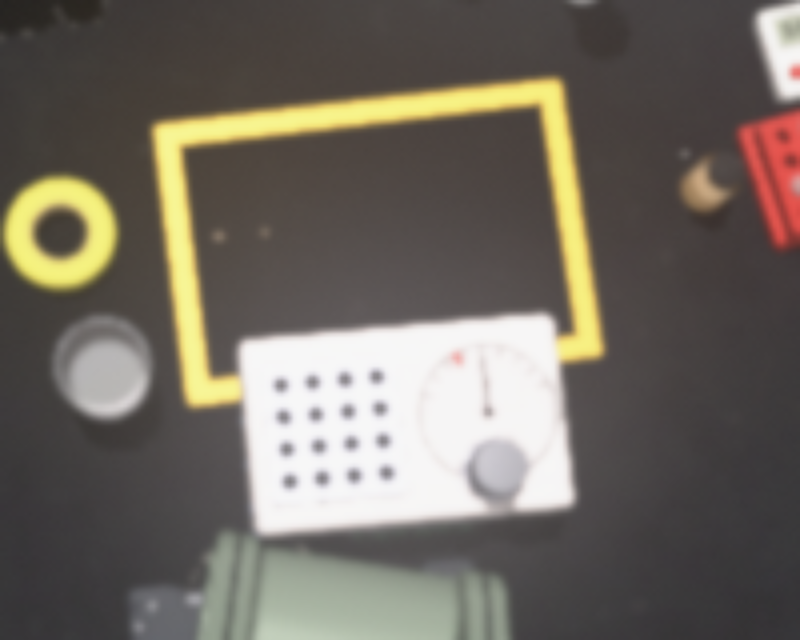

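View pics/c4.png

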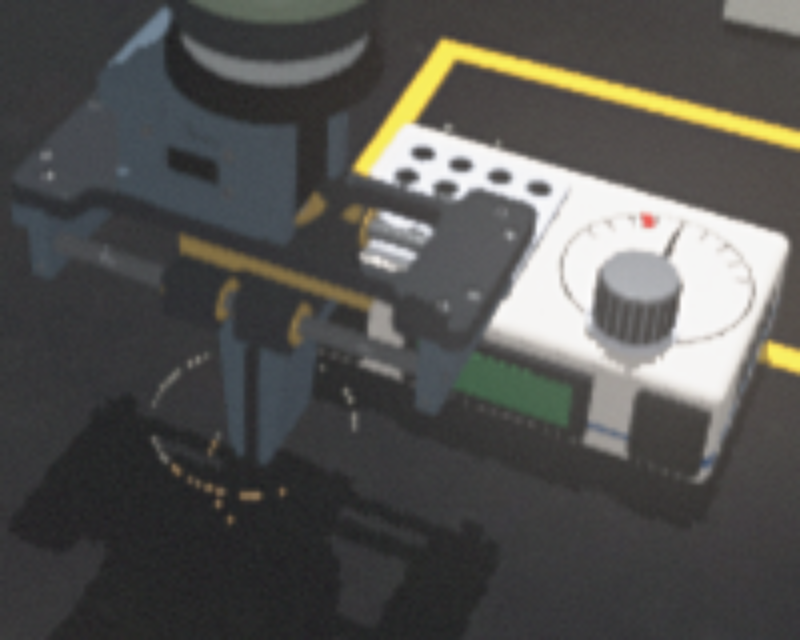

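```bash
python3 -m creep '[[1,12,0,-4,0,0,0],[1,12,0,0,0,0,0],[1,9,0,0,0,0,0],[1,3,0,0,0,0,0],[1,0,0,0,0,0,0]]' 
python3 -m creep '[[1,2,0,0,0,0,0],[1,2,0,0,0,0,0]]'
python3 -m creep '[[1,2,0,0,0,0,0]]'
```

```text
time_s: 4.68
ee_pos: [467.4, -46.2, 24.8]
ee_rot: [-180.0, 0.0, 6.3]
force: [0.9, -0.1, -0.5]
gripper_width: 0.3
time_s: 4.92
ee_pos: [469.2, -46.0, 24.7]
ee_rot: [-180.0, 0.3, 6.3]
force: [-5.9, -2.9, 5.4]
gripper_width: 0.1
time_s: 5.05
ee_pos: [469.2, -45.9, 24.5]
ee_rot: [-180.0, 0.5, 6.3]
force: [-11.1, -3.7, 7.6]
gripper_width: 0.3
```

```bash
python3 -m creep '[[1,5.5,-2.6,0,0,0,2],[1,5.5,-2.6,0,0,0,2],[1,5.5,-2.6,0,0,0,2],[1,5.5,-2.6,0,0,0,2],[1,0,0,0,0,0,0]]'
cat > m.py <<'E'
from h import *
B=np.array([670.4,-97.9]); by=8.18
def report():
    f=cam('top'); (c,y,s),m=heater(f,(0,0,160)); st=state()
    t=np.radians(by); R=np.array([[np.cos(t),np.sin(t)],[-np.sin(t),np.cos(t)]])
    h=np.radians(y); H=np.array([[np.cos(h),np.sin(h)],[-np.sin(h),np.cos(h)]])
    print('heater',c.round(1),'rel',R@(c-B),'yaw rel %.2f'%(y-by),'yaw %.2f'%y,np.round(s,1),'tool in heater',H@(st['ee_pos'][:2]-c),'toolyaw-hyaw %.1f'%(st['ee_rot'][2]-y),'t',st['time_s'],'F',st['force'].round(1))
    return f
if __name__=='__main__':
    f=report()
    import sys
    if len(sys.argv)>1: cv2.imwrite('pics/'+sys.argv[1],cv2.resize(f['frame'][130:290,230:430],None,fx=4,fy=4)[...,::-1])
E
python3 m.py d1.png
```

```text
time_s: 5.68
ee_pos: [487.3, -33.5, 24.2]
ee_rot: [-180.0, 0.9, -1.7]
force: [-13.9, -0.1, 12.0]
gripper_width: 0.7
heater [515.6 -88.3] rel [-151.86346484   31.5686499 ] yaw rel -8.39 yaw -0.21 [211.  219.1] tool in heater [-28.46689715  54.63774428] toolyaw-hyaw -1.5 t 5.725 F [-13.8   0.   11.9]
```

View pics/d1.png

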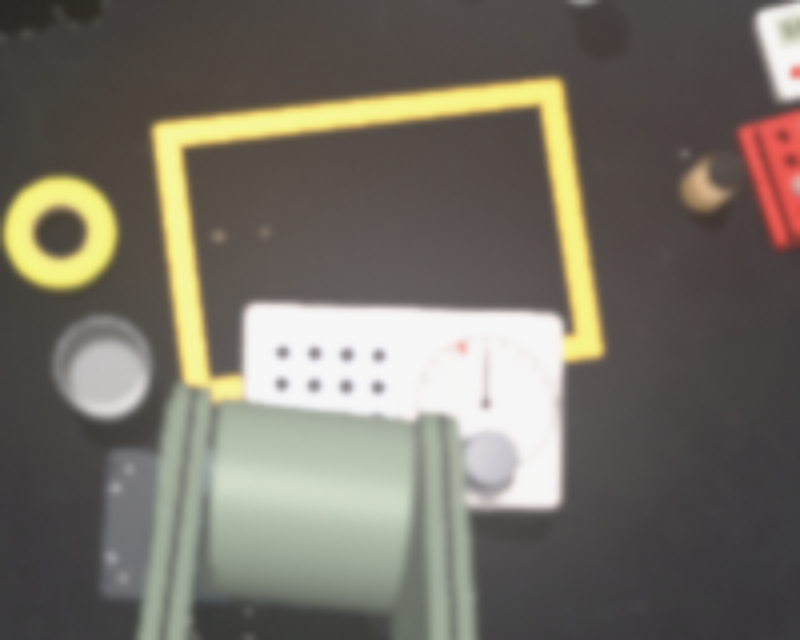

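```bash
cat > m.py <<'E'
from h import *
import sys
B=np.array([670.4,-97.9]); by=8.18
def edgepose(f,out=True):
    im=f['frame']; hsv=cv2.cvtColor(im,cv2.COLOR_RGB2HSV)
    m=cv2.inRange(hsv,(0,0,200),(180,32,255)); roi=np.zeros_like(m); roi[130:300,255:400]=255; m&=roi
    m=cv2.morphologyEx(m,cv2.MORPH_OPEN,np.ones((3,3)))
    c=big(m)[0][:,0]; P=plane(f,c,56)
    # far edge: topmost contour pixel per column
    top={}
    for (u,v),p in zip(c,P):
        if u not in top or v<top[u][0]: top[u]=(v,p)
    us=sorted(top); us=us[6:-6]; Q=np.array([top[u][1] for u in us]).astype(np.float32)
    for _ in range(4):
        vx,vy,x0,y0=cv2.fitLine(Q,cv2.DIST_HUBER,0,0.01,0.01).ravel()
        if vy<0: vx,vy=-vx,-vy
        r=(Q-[x0,y0])@np.array([vy,-vx]); k=abs(r)<2.0
        if k.sum()<20: break
        Q=Q[k]
    yv=np.array([vx,vy]); xv=np.array([vy,-vx]); o=np.array([x0,y0])
    a=(P-o)@yv; d=(P-o)@xv; k=(d<-6)&(d>-35)
    L=np.percentile(a[k],95); Rr=np.percentile(a[k],5); L,Rr=a[k].max(),a[k].min()
    cen=o+yv*(L+Rr)/2-xv*55.5
    return cen,np.degrees(np.arctan2(-vx,vy)),L-Rr,np.std(r[abs(r)<2]),m
def report(f=None):
    f=f or cam('top'); c,y,w,sd,m=edgepose(f); st=state()
    t=np.radians(by); R=np.array([[np.cos(t),np.sin(t)],[-np.sin(t),np.cos(t)]])
    h=np.radians(y); H=np.array([[np.cos(h),np.sin(h)],[-np.sin(h),np.cos(h)]])
    print('heater',c.round(1),'rel',(R@(c-B)).round(1),'yaw rel %.2f'%(y-by),'yaw %.2f'%y,'width %.1f sd %.2f'%(w,sd),'| tool in heater',(H@(st['ee_pos'][:2]-c)).round(1),'toolyaw-hyaw %.1f'%(st['ee_rot'][2]-y),'t',st['time_s'],'F',st['force'].round(1))
    return f
if __name__=='__main__':
    if len(sys.argv)>2:
        f=cam('top'); g=dict(f); g['frame']=cv2.imread('pics/top0.png')[...,::-1].copy(); report(g); report(f)
    else: f=report()
    if len(sys.argv)>1: cv2.imwrite('pics/'+sys.argv[1],cv2.resize(f['frame'][130:290,230:430],None,fx=4,fy=4)[...,::-1])
E
python3 m.py d2.png x
```

```text
heater [ 552.6 -109.8] rel [-118.3    4.9] yaw rel -1.89 yaw 6.29 width 178.9 sd 0.67 | tool in heater [-56.5  83. ] toolyaw-hyaw -8.0 t 5.775 F [-14.1   0.6  11.5]
heater [ 562.7 -108. ] rel [-108.     5.3] yaw rel -8.63 yaw -0.45 width 179.5 sd 0.66 | tool in heater [-76.   73.9] toolyaw-hyaw -1.2 t 5.775 F [-14.1   0.6  11.5]
```

```bash
sed -i 's/xv\*55.5/xv*53.7/' m.py; python3 -m creep '[[1,5.5,-2.6,0,0,0,2],[1,5.5,-2.6,0,0,0,2],[1,1.5,-0.6,0,0,0,0.5],[1,0,0,0,0,0,0]]' ; python3 m.py d3.png
```

```text
time_s: 6.28
ee_pos: [499.4, -28.1, 24.2]
ee_rot: [180.0, 1.0, -6.2]
force: [-14.9, 2.2, 12.1]
gripper_width: 0.6
heater [ 571.1 -107.7] rel [-99.7   4.4] yaw rel -12.95 yaw -4.77 width 179.4 sd 0.65 | tool in heater [-78.   73.4] toolyaw-hyaw -1.4 t 6.325 F [-15.3   1.9  11.9]
```

View pics/d3.png

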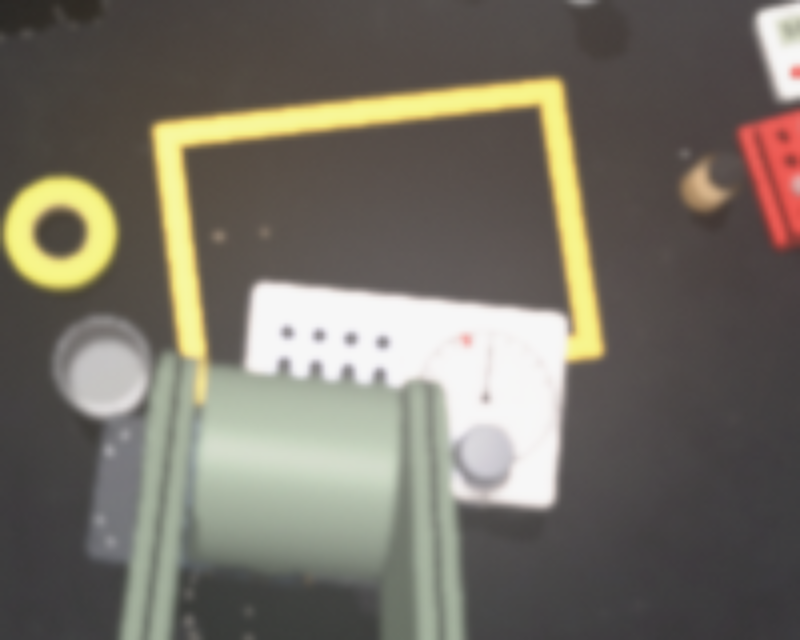

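```bash
python3 -m creep '[[1,-12,0,0,0,0,0],[1,-12,0,0,0,0,-1.4],[1,0,30,0,0,0,0],[1,0,50,0,0,0,0],[1,0,50,0,0,0,0]]'; python3 -m creep '[[1,0,15,0,0,0,0],[1,0,0,0,0,0,0]]' ; python3 m.py d4.png
python3 - <<'E'
from h import *
f=cam('scene');cv2.imwrite('pics/e4.png',cv2.resize(f['frame'][165:325,220:420],None,fx=4,fy=4)[...,::-1])
E
```

```text
time_s: 6.95
ee_pos: [472.9, -157.1, 25.1]
ee_rot: [180.0, -0.1, -4.7]
force: [2.0, -0.1, -0.1]
gripper_width: 0.4
time_s: 7.2
ee_pos: [471.4, -171.2, 24.9]
ee_rot: [-180.0, -0.0, -4.9]
force: [0.1, 0.6, 1.1]
gripper_width: 0.2
heater [ 570.8 -107.8] rel [-100.     4.4] yaw rel -12.93 yaw -4.75 width 178.6 sd 0.65 | tool in heater [-94.  -70.6] toolyaw-hyaw -0.1 t 7.25 F [ 0.5  0.6 -0.1]
```

View pics/e4.png

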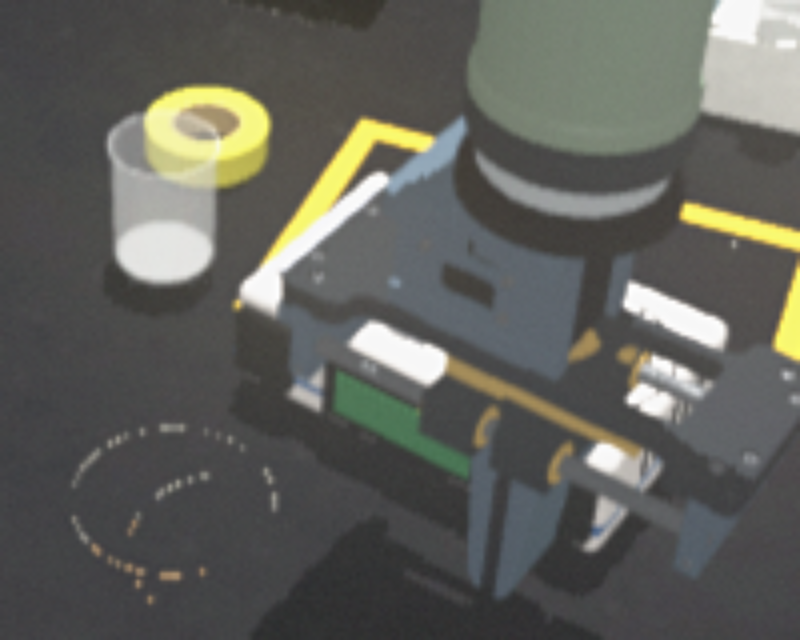

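```bash
python3 -m creep '[[1,8,1.5,0,0,0,0],[1,7,0,0,0,0,0],[1,3,0,0,0,0,0],[1,3,0,0,0,0,0]]'; python3 -m creep '[[1,5.5,2.6,0,0,0,-2],[1,5.5,2.6,0,0,0,-2],[1,5.5,2.6,0,0,0,-2],[1,5.5,2.6,0,0,0,-2],[1,5.5,2.6,0,0,0,-2]]';  python3 m.py; python3 -m creep '[[1,5.5,2.6,0,0,0,-2],[1,5.5,2.6,0,0,0,-2],[1,5.5,2.6,0,0,0,-2],[1,5.5,2.6,0,0,0,-2],[1,0,0,0,0,0,0]]' ; python3 m.py d5.png
```

```text
time_s: 7.8
ee_pos: [487.5, -172.8, 24.4]
ee_rot: [-179.9, 0.7, -4.7]
force: [-13.9, -1.0, 11.3]
gripper_width: 0.4
time_s: 8.43
ee_pos: [513.4, -186.0, 24.2]
ee_rot: [-179.7, 0.8, 5.3]
force: [-12.9, 0.5, 8.2]
gripper_width: 0.5
heater [ 585.4 -108.4] rel [-85.6   1.7] yaw rel -3.70 yaw 4.48 width 179.6 sd 0.69 | tool in heater [-76.3 -72.3] toolyaw-hyaw 0.9 t 8.475 F [-8.2 -1.7  3.5]
time_s: 9.1
ee_pos: [539.2, -194.1, 24.2]
ee_rot: [-179.8, 0.5, 13.3]
force: [-8.0, -3.0, 3.3]
gripper_width: 0.5
heater [ 598.8 -106.8] rel [-72.2   1.4] yaw rel 4.64 yaw 12.82 width 179.5 sd 0.67 | tool in heater [-77.5 -71.9] toolyaw-hyaw 0.4 t 9.15 F [-8.9 -1.7  3.4]
```

View pics/d5.png

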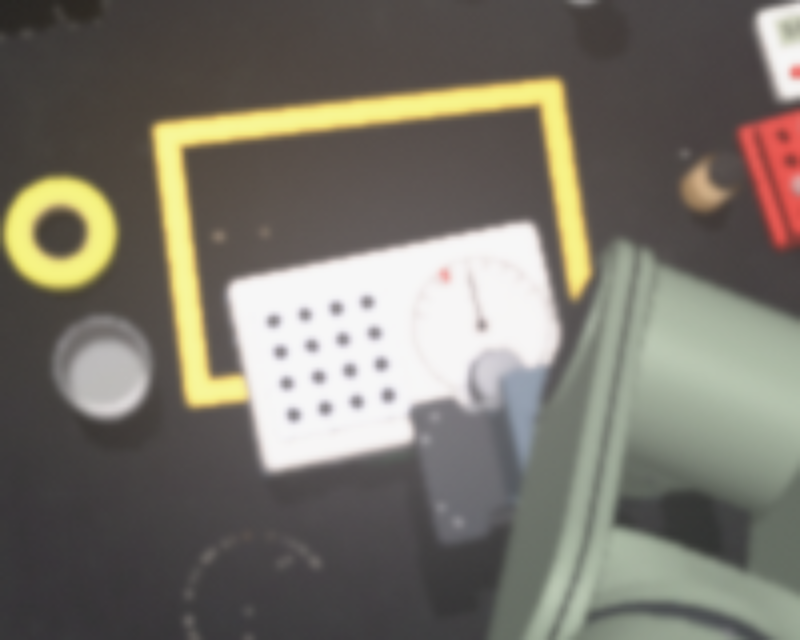

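```bash
python3 -m creep '[[1,5.5,2.6,0,0,0,-2],[1,5.5,2.6,0,0,0,-2],[1,5.5,2.6,0,0,0,-2],[1,4,1.9,0,0,0,-1.5],[1,0,0,0,0,0,0]]' ; python3 m.py d6.png
```

```text
time_s: 9.78
ee_pos: [561.8, -198.2, 24.2]
ee_rot: [-179.8, 0.4, 20.8]
force: [-8.0, -3.6, 3.4]
gripper_width: 0.3
heater [ 609.8 -103.7] rel [-60.8   2.8] yaw rel 11.80 yaw 19.98 width 179.6 sd 0.62 | tool in heater [-77.4 -72.3] toolyaw-hyaw 0.8 t 9.825 F [-7.9 -3.3  3.6]
```

View pics/d6.png

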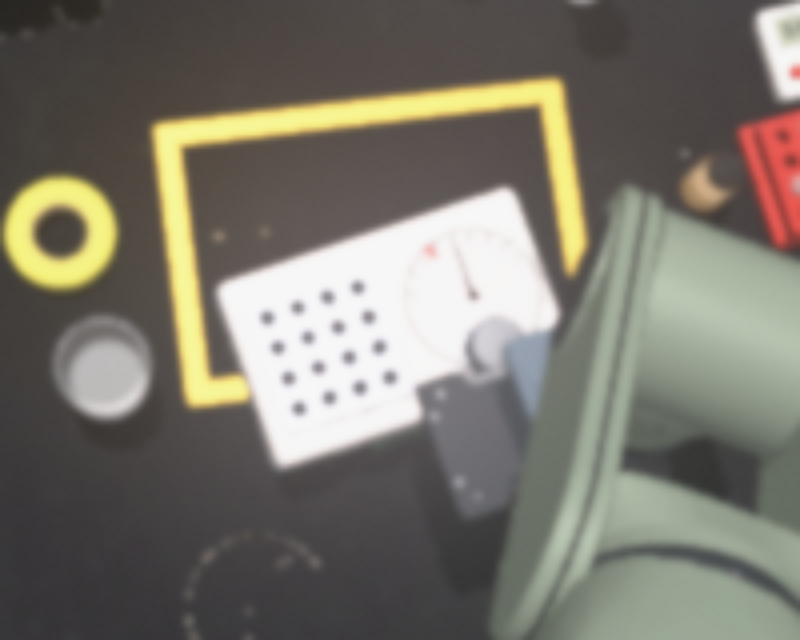

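```bash
python3 -m creep '[[1,-12,0,0,0,0,0],[1,-10,0,0,0,0,0.8],[1,0,-30,0,0,0,0],[1,0,-50,0,0,0,0],[1,0,-50,0,0,0,0]]'; python3 -m creep '[[1,0,-14.5,0,0,0,0],[1,0,0,0,0,0,0]]' ; python3 m.py d7.png
```

```text
time_s: 10.45
ee_pos: [500.1, -82.9, 25.1]
ee_rot: [180.0, -0.1, 19.8]
force: [0.5, 0.6, -0.2]
gripper_width: -0.1
time_s: 10.7
ee_pos: [495.8, -69.8, 25.3]
ee_rot: [180.0, -0.1, 20.0]
force: [0.2, -0.3, 0.3]
gripper_width: 0.4
heater [ 609.9 -104.1] rel [-60.8   2.5] yaw rel 11.98 yaw 20.16 width 179.1 sd 0.66 | tool in heater [-95.   70.6] toolyaw-hyaw -0.2 t 10.75 F [ 0.8 -0.3  0.6]
```

```bash
python3 -m creep '[[1,8,-1.5,0,0,0,0],[1,8,0,0,0,0,0],[1,3,0,0,0,0,0],[1,2.5,0,0,0,0,0]]'; python3 -m creep '[[1,5.5,-2.6,0,0,0,2],[1,5.5,-2.6,0,0,0,2],[1,5.5,-2.6,0,0,0,2],[1,5.5,-2.6,0,0,0,2],[1,5.5,-2.6,0,0,0,2]]';  python3 m.py; python3 -m creep '[[1,5.5,-2.6,0,0,0,2],[1,5.5,-2.6,0,0,0,2],[1,5.5,-2.6,0,0,0,2],[1,5.5,-2.6,0,0,0,2],[1,5.5,-2.6,0,0,0,2]]' ; python3 m.py d8.png
```

```text
time_s: 11.25
ee_pos: [512.3, -62.9, 24.5]
ee_rot: [-180.0, 0.4, 20.0]
force: [-9.3, -8.9, 7.6]
gripper_width: 0.6
time_s: 11.88
ee_pos: [530.9, -42.4, 24.5]
ee_rot: [-179.9, 0.9, 9.9]
force: [-16.0, -5.5, 14.2]
gripper_width: 0.6
heater [621.4 -98.4] rel [-48.5   6.5] yaw rel 3.14 yaw 11.32 width 180.0 sd 0.67 | tool in heater [-76.7  73.1] toolyaw-hyaw -1.5 t 11.925 F [-14.4  -3.6  10.9]
time_s: 12.55
ee_pos: [555.7, -25.7, 24.4]
ee_rot: [-180.0, 1.0, -0.1]
force: [-17.3, -1.1, 14.7]
gripper_width: 0.2
heater [636.6 -96.4] rel [-33.2   6.3] yaw rel -6.71 yaw 1.47 width 178.8 sd 0.01 | tool in heater [-77.6  73.1] toolyaw-hyaw -1.7 t 12.6 F [-14.2   1.7  10.9]
```

View pics/d8.png

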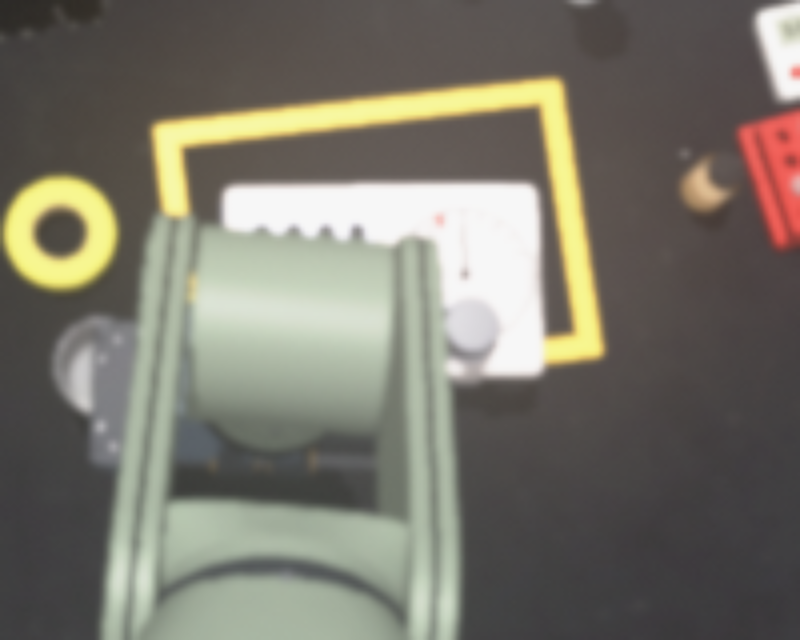

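```bash
python3 -m creep '[[1,5.5,-1.9,0,0,0,2],[1,5.5,-1.9,0,0,0,2],[1,5.5,-1.9,0,0,0,2],[1,2,-0.6,0,0,0,0.8],[1,0,0,0,0,0,0]]' ; python3 m.py d9.png
```

```text
time_s: 13.22
ee_pos: [575.1, -18.8, 24.3]
ee_rot: [-180.0, 1.0, -6.9]
force: [-16.5, 5.6, 12.5]
gripper_width: 0.6
heater [647.3 -98.2] rel [-22.9   3. ] yaw rel -12.68 yaw -4.50 width 179.3 sd 0.69 | tool in heater [-78.2  73.5] toolyaw-hyaw -2.4 t 13.275 F [-15.5   4.1  12.6]
```

View pics/d9.png

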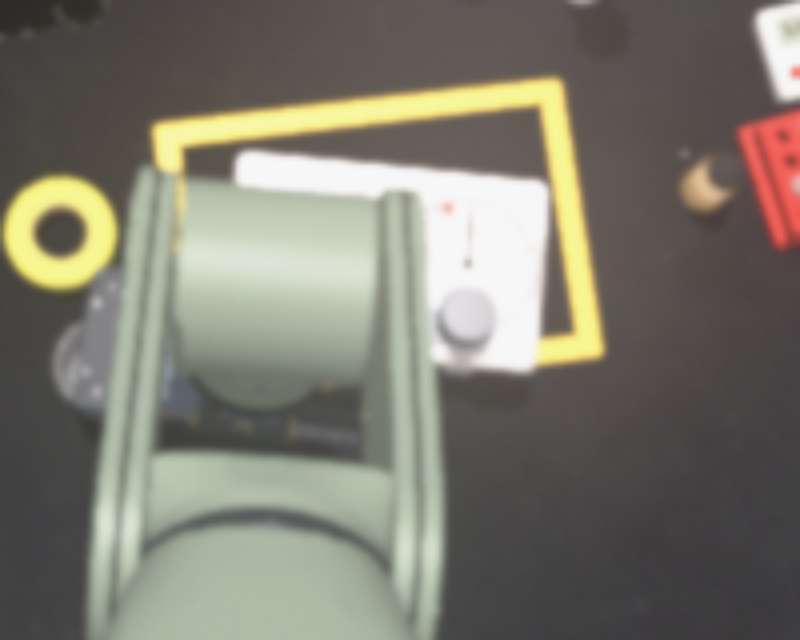

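```bash
python3 -m creep '[[1,2.2,-0.6,0,0,0,0.6],[1,0,0,0,0,0,0]]' ; python3 m.py;  python3 -m creep '[[1,-12,0,0,0,0,0],[1,-12,0,0,0,0,-2.2],[1,0,30,0,0,0,0],[1,0,50,0,0,0,0],[1,0,50,0,0,0,0]]'; python3 -m creep '[[1,0,16,0,0,0,0],[1,0,0,0,0,0,0]]' ; python3 m.py d10.png
```

```text
time_s: 13.52
ee_pos: [576.8, -18.3, 24.4]
ee_rot: [-180.0, 1.0, -7.5]
force: [-16.3, 5.0, 13.2]
gripper_width: 0.3
heater [648.3 -98.2] rel [-22.    2.8] yaw rel -13.05 yaw -4.87 width 180.3 sd 0.68 | tool in heater [-77.9  73.6] toolyaw-hyaw -2.7 t 13.575 F [-16.4   4.2  14.5]
time_s: 14.2
ee_pos: [549.4, -147.5, 25.0]
ee_rot: [180.0, -0.1, -5.2]
force: [1.4, -0.2, -0.7]
gripper_width: 0.6
time_s: 14.45
ee_pos: [547.6, -162.7, 24.8]
ee_rot: [-180.0, -0.0, -5.4]
force: [-0.4, 0.8, 0.1]
gripper_width: 0.6
heater [648.2 -97.5] rel [-22.    3.5] yaw rel -13.19 yaw -5.01 width 179.1 sd 0.68 | tool in heater [-94.5 -72.7] toolyaw-hyaw -0.3 t 14.5 F [ 0.2  0.3 -0.2]
```

View pics/d10.png

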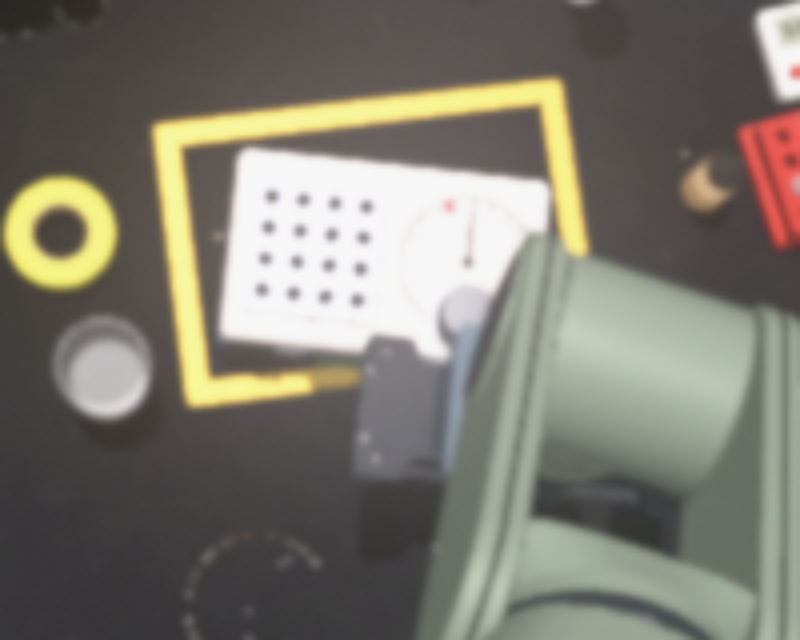

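```bash
python3 -m creep '[[1,8,0,0,0,0,0],[1,7,0,0,0,0,0],[1,3,0,0,0,0,0],[1,2.5,0,0,0,0,0]]'; python3 -m creep '[[1,5.5,2.9,0,0,0,-2],[1,5.5,2.9,0,0,0,-2],[1,5.5,2.9,0,0,0,-2],[1,5.5,2.9,0,0,0,-2],[1,0,0,0,0,0,0]]';  python3 m.py d11.png
```

```text
time_s: 15.0
ee_pos: [564.4, -162.6, 24.6]
ee_rot: [-179.9, 0.5, -5.2]
force: [-12.7, 2.0, 10.0]
gripper_width: 0.4
time_s: 15.62
ee_pos: [585.2, -175.4, 24.3]
ee_rot: [-179.8, 0.6, 2.8]
force: [-9.8, 1.1, 6.0]
gripper_width: 0.6
heater [659.3 -99.4] rel [-11.2   0.1] yaw rel -5.39 yaw 2.79 width 175.8 sd 0.61 | tool in heater [-77.7 -72.3] toolyaw-hyaw -0.0 t 15.675 F [-10.4   0.8   4.9]
```

View pics/d11.png

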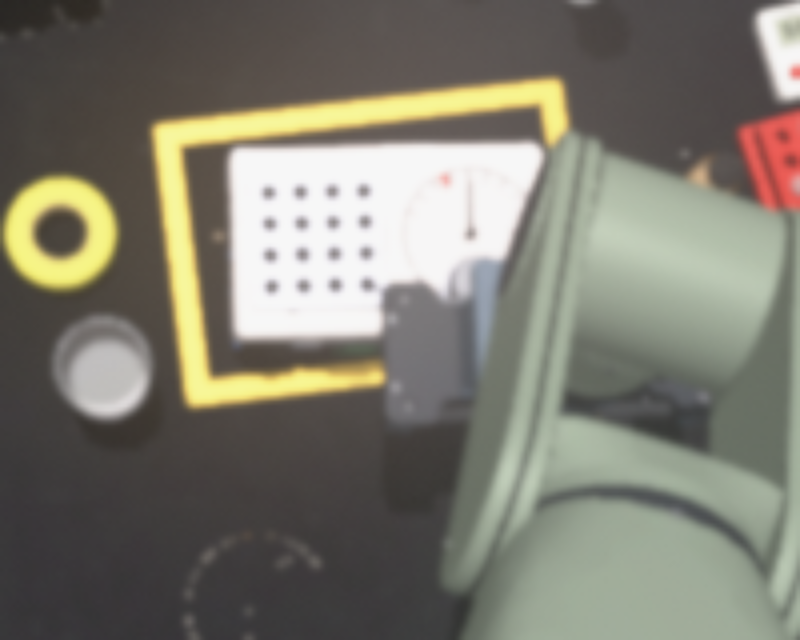

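```bash
sed -i 's|cen=o+yv\*(L+Rr)/2|cen=o+yv*(L-89.65 if ONLYL else (L+Rr)/2)|; s|^B=|ONLYL=0\nB=|' m.py; sed 's/^ONLYL=0/ONLYL=1/' m.py > mL.py
python3 mL.py
python3 -m creep '[[1,5.5,2.0,0,0,0,-2],[1,5.5,2.0,0,0,0,-2],[1,5.5,2.0,0,0,0,-2],[1,0,0,0,0,0,0]]';  python3 mL.py d12.png
```

```text
heater [ 659.4 -101.1] rel [-11.4  -1.6] yaw rel -5.39 yaw 2.79 width 175.8 sd 0.61 | tool in heater [-77.7 -70.6] toolyaw-hyaw -0.0 t 15.725 F [-9.6  0.5  5.6]
time_s: 16.23
ee_pos: [602.6, -181.1, 24.3]
ee_rot: [-179.9, 0.5, 8.8]
force: [-9.3, -3.0, 4.3]
gripper_width: 0.3
heater [668.8 -98.1] rel [-1.6 -0. ] yaw rel 0.22 yaw 8.40 width 179.8 sd 0.67 | tool in heater [-77.6 -72.4] toolyaw-hyaw 0.4 t 16.275 F [-9.1 -2.7  4.9]
```

View pics/d12.png

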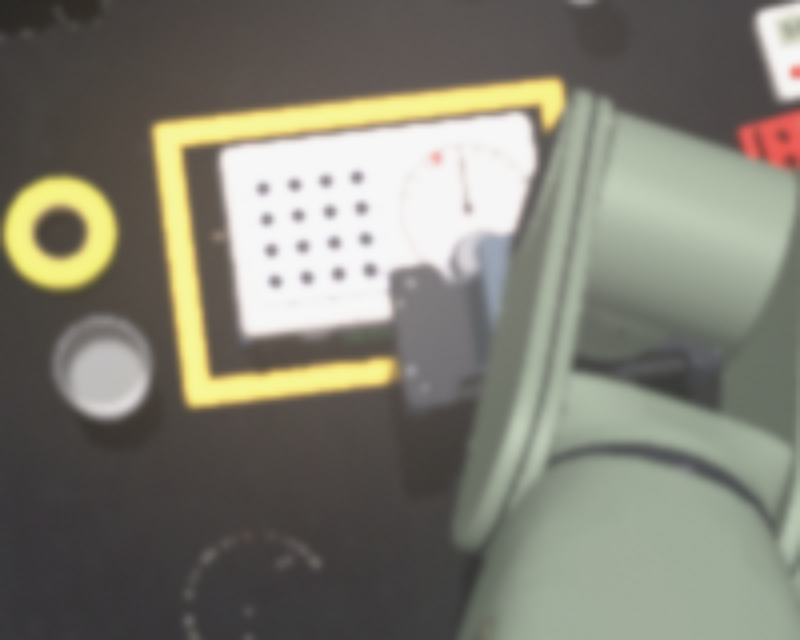

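```bash
python3 -m creep '[[1,-12,0,0,0,0,0],[1,-20,0,0,0,0,0],[1,-40,0,-20,0,0,0],[1,-50,0,-20,0,0,0],[1,0,0,0,0,0,0]]';  python3 m.py d13.png
python3 - <<'E'
from h import *
f=cam('top'); hsv=cv2.cvtColor(f['frame'],cv2.COLOR_RGB2HSV)
print(heater(f,(0,0,160))[0])
y=cv2.inRange(hsv,(18,110,110),(38,255,255))
for c in big(y)[:2]: print(rect(plane(f,c[:,0],0)))
# inner hole
s=cam('scene'); cv2.imwrite('pics/e13.png',cv2.resize(s['frame'][165:325,240:440],None,fx=4,fy=4)[...,::-1])
E
```

```text
time_s: 16.9
ee_pos: [483.9, -199.6, 66.2]
ee_rot: [180.0, -0.1, 8.6]
force: [0.4, -0.2, -0.7]
gripper_width: 0.4
heater [668.7 -98.5] rel [-1.8 -0.3] yaw rel 0.12 yaw 8.30 width 179.0 sd 0.72 | tool in heater [-195.5  -73.9] toolyaw-hyaw 0.3 t 16.95 F [0.1 0.5 0.4]
(array([669.07177734, -98.44011688]), np.float32(8.804639), [113.41654205322266, 181.66297912597656])
(array([669.94018555, -97.84255981]), np.float32(8.221792), [176.00723266601562, 253.8164520263672])
(array([668.99450684,  91.11112976]), np.float32(-88.670975), [67.3197250366211, 68.33949279785156])
```

View pics/d13.png

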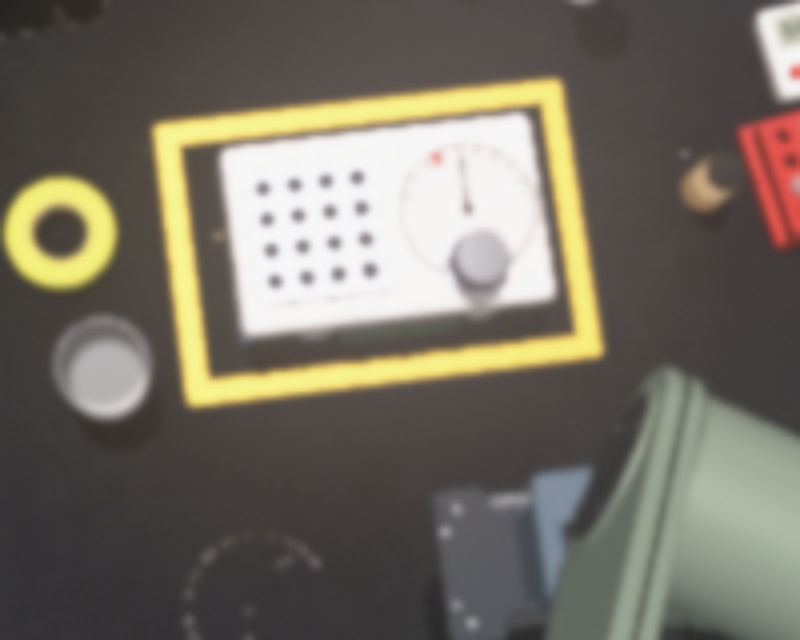

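View pics/e13.png

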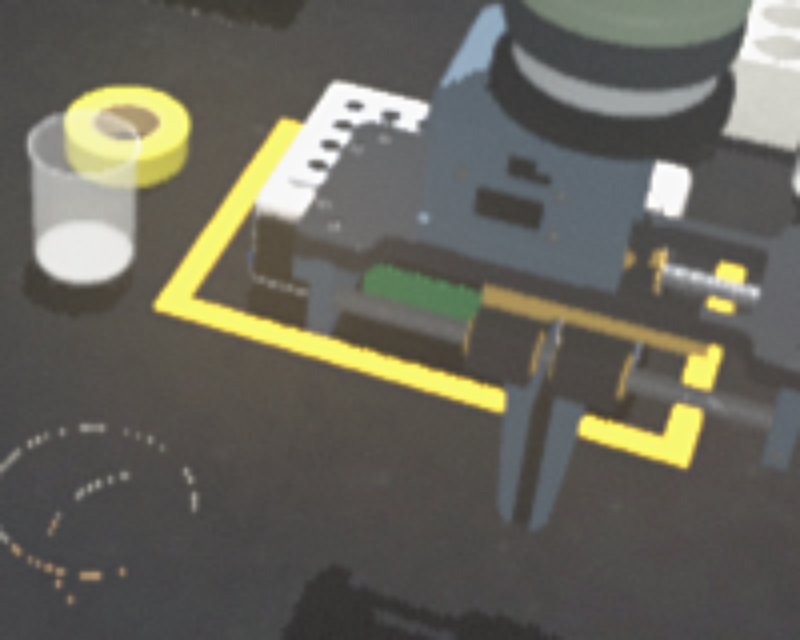

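Run:
```python
from h import *
f=cam('top'); im=f['frame']
C=np.array([669.0,-98.4]); h=np.radians(8.4); H=np.array([[np.cos(h),np.sin(h)],[-np.sin(h),np.cos(h)]])
def loc(uv,z): return ((plane(f,uv,z)-C)@H.T).round(1)
hsv=cv2.cvtColor(im,cv2.COLOR_RGB2HSV)
m=cv2.inRange(hsv,(0,70,120),(12,255,255))|cv2.inRange(hsv,(168,70,120),(180,255,255)); r=np.zeros_like(m); r[150:200,325:370]=255; m&=r
ys,xs=np.nonzero(m); w=hsv[ys,xs,1].astype(float); red=np.array([(xs*w).sum()/w.sum(),(ys*w).sum()/w.sum()]); print('red',red,len(xs),loc(red,58))
g=cv2.cvtColor(im,cv2.COLOR_RGB2GRAY)
# predicted axis & tip
def P(x,y,z): return proj(f,np.r_[C+H.T@np.array([x,y]),z])[0]
print('axis px',P(2,-46,58),'tip0',P(33,-46,58),'knobtop',P(-30,-46,83))
m=cv2.inRange(hsv,(0,0,60),(180,80,175)); r=np.zeros_like(m); r[180:206,335:365]=255; m&=r
b=big(cv2.morphologyEx(m,cv2.MORPH_OPEN,np.ones((3,3))))[0]; (c,rad)=cv2.minEnclosingCircle(b); print('knob',c,rad,loc(c,83), plane(f,c,83))
a=P(2,-46,58); d=(loc(red,58)-[2,-46])[0]; print('mark from nominal axis',np.degrees(np.arctan2(d[1],d[0])),np.hypot(*d))
cv2.imwrite('pics/k1.png',cv2.resize(im[155:215,320:375],None,fx=10,fy=10,interpolation=cv2.INTER_CUBIC)[...,::-1])
```

```text
red [338.52317881 169.        ] 2 [[ 33.6 -32.6]]
axis px [346.27817042 181.74045672] tip0 [344.30787999 168.5908492 ] knobtop [350.02131961 193.45652359]
knob (348.3461608886719, 200.34616088867188) 4.939067840576172 [[-44.9 -40. ]] [[ 630.44241167 -144.55489187]]
mark from nominal axis 22.97940344398433 34.3237527085836
```

View pics/k1.png

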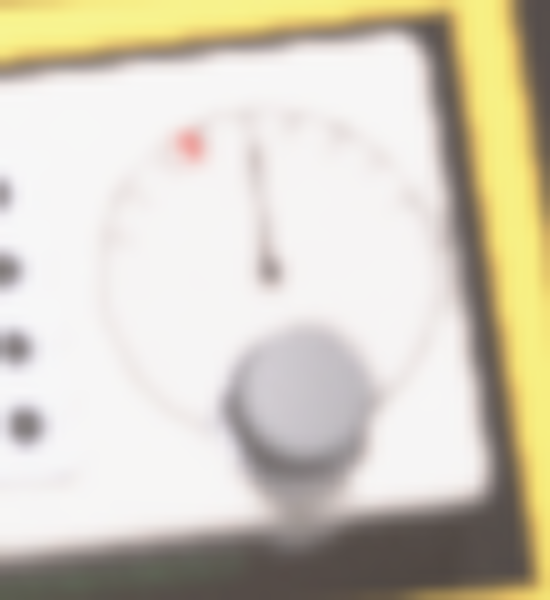

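Run:
```python
from h import *
def redc(im,u0,u1,v0,v1,t=15):
    a=im.astype(float); r=a[...,0]-(a[...,1]+a[...,2])/2; s=r[v0:v1,u0:u1]; s=np.where(s>t,s-t,0); yy,xx=np.mgrid[v0:v1,u0:u1]
    return np.array([(s*xx).sum(),(s*yy).sum()])/s.sum(), s.max()
def ang(f,im,C,yaw,box,z=58):
    h=np.radians(yaw); H=np.array([[np.cos(h),np.sin(h)],[-np.sin(h),np.cos(h)]])
    c,mx=redc(im,*box)
    for zz in (57,58,60):
        d=(plane(f,c,zz)[0]-C)@H.T-[2,-46]; print(c.round(2),mx,zz,d.round(1),'ang %.2f r %.1f'%(np.degrees(np.arctan2(d[1],d[0])),np.hypot(*d)))
f=cam('top'); ang(f,f['frame'],np.array([669.0,-98.4]),8.4,(332,345,163,175))
t0=cv2.imread('pics/top0.png')[...,::-1]; ang(f,t0,np.array([554.4,-109.6]),6.32,(338,352,213,225))
s=cam('scene'); s0=cv2.imread('pics/scene0.png')[...,::-1]; ang(s,s0,np.array([554.4,-109.6]),6.32,(355,370,235,246))
cv2.imwrite('pics/k2.png',cv2.resize(s0[225:285,330:400],None,fx=10,fy=10,interpolation=cv2.INTER_CUBIC)[...,::-1])
g=s; C=np.array([554.4,-109.6]);h=np.radians(6.32); H=np.array([[np.cos(h),np.sin(h)],[-np.sin(h),np.cos(h)]])
for p in [(2,-46,58),(33,-46,58),(33,-46,60)]: print(p,(proj(s,np.r_[C+H.T@np.array(p[:2]),p[2]])[0]-[330,225])*10)
```

```text
[338.56 169.08] 56.5 57 [31.7 13.2] ang 22.57 r 34.3
[338.56 169.08] 56.5 58 [31.4 13.3] ang 22.96 r 34.2
[338.56 169.08] 56.5 60 [31.  13.7] ang 23.77 r 33.9
[343.88 219.1 ] 52.0 57 [32.  13.2] ang 22.49 r 34.6
[343.88 219.1 ] 52.0 58 [31.8 13.4] ang 22.81 r 34.5
[343.88 219.1 ] 52.0 60 [31.6 13.7] ang 23.43 r 34.5
[361.5  239.71] 131.5 57 [31.6 13.1] ang 22.46 r 34.2
[361.5  239.71] 131.5 58 [30.4 12.8] ang 22.86 r 33.0
[361.5  239.71] 131.5 60 [28.  12.3] ang 23.76 r 30.6
(2, -46, 58) [333.97127829 276.10941551]
(33, -46, 58) [388.96675025 167.30814062]
(33, -46, 60) [390.54953732 158.2204575 ]
```

View pics/k2.png

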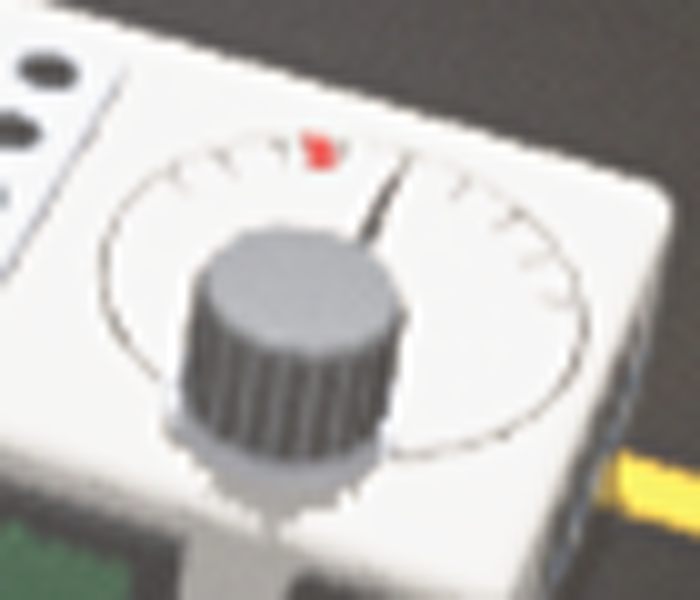

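```bash
python3 -m creep '[[0.5,0,0,-40,0,0,0],[0.5,40,-6.6,0,0,0,0],[0.5,45,-7,0,0,0,0],[0.5,45,-7,0,0,0,0],[0.5,37.3,-6,0,0,0,0]]' 15; python3 -m creep '[[0.5,0,0,0,0,0,0],[0.5,0,0,0,0,0,0]]'; python3 m.py d14.png
python3 - <<'E'
from h import *
s=cam('scene'); cv2.imwrite('pics/e14.png',cv2.resize(s['frame'][145:305,260:460],None,fx=4,fy=4)[...,::-1])
E
```

```text
time_s: 17.82
ee_pos: [649.6, -146.8, 104.0]
ee_rot: [-180.0, 0.0, 8.8]
force: [0.2, -1.1, -0.5]
gripper_width: 44.9
time_s: 18.08
ee_pos: [646.7, -147.7, 103.9]
ee_rot: [-180.0, 0.1, 8.7]
force: [0.6, -0.6, -0.3]
gripper_width: 45.2
heater [ 473.2 -202.5] rel [-210.1  -75.5] yaw rel 33.63 yaw 41.81 width 150.9 sd 1.13 | tool in heater [165.5 -74.8] toolyaw-hyaw -33.1 t 18.125 F [-0.6  0.2 -0.1]
```

View pics/e14.png

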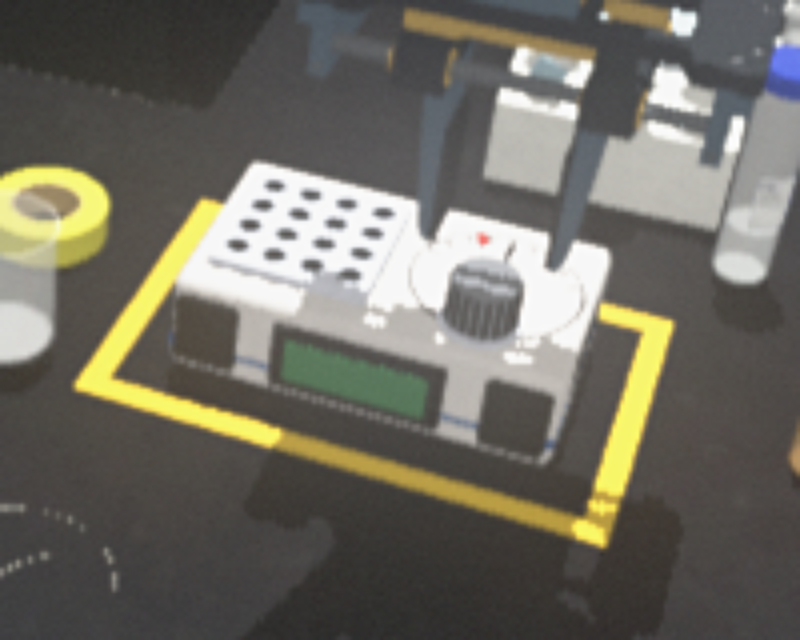

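Run:
```python
from h import *
s=cam('scene'); f=lambda p:((proj(s,p)[0]-[260,145])*4+1.5).round(1)
print(f([646.7,-147.7,104]),f([645.3,-148.3,83]),f([646.7,-147.7,83]))
# heater top corners predicted for C, yaw ; tape corners
C=np.array([669,-98.4]);h=np.radians(8.4);R=np.array([[np.cos(h),-np.sin(h)],[np.sin(h),np.cos(h)]])
for x,y in((-55,90),(-55,-90),(55,-90),(55,90)): print('top',x,y,f(np.r_[C+R@[x,y],56]))
B=np.array([670,-97.9]);h=np.radians(8.2);R=np.array([[np.cos(h),-np.sin(h)],[np.sin(h),np.cos(h)]])
for x,y in((-85,124),(-85,-124),(85,-124),(85,124)): print('tape',f(np.r_[B+R@[x,y],0]))
```

```text
[493.  234.3] [485.8 275.7] [485.7 273.6]
top -55 90 [170.9 276.3]
top -55 -90 [564.6 383.5]
top 55 -90 [612.8 246.6]
top 55 90 [250.5 156.7]
tape [ 73.7 386.5]
tape [605.5 545.6]
tape [672.  322.8]
tape [201.7 200.4]
```

```bash
python3 -m creep '[[0.5,-1,0.5,15,0,0,0],[0.5,0,0,15,0,0,0],[0.5,0,0,10.5,0,0,0],[0.5,0,0,0,0,0,0]]' 15; python3 -m creep '[[0.6,0,0,0,0,0,0],[0.7,0,0,0,0,0,0],[0.8,0,0,0,0,0,0],[0.8,0,0,0,0,0,0]]' 12
python3 - <<'E'
from h import *
s=cam('scene'); cv2.imwrite('pics/e15.png',cv2.resize(s['frame'][145:305,260:460],None,fx=4,fy=4)[...,::-1])
E
```

```text
time_s: 18.73
ee_pos: [645.5, -148.4, 62.8]
ee_rot: [-179.9, 0.2, 8.7]
force: [0.4, 0.1, 0.0]
gripper_width: 45.7
time_s: 19.23
ee_pos: [646.7, -147.8, 64.9]
ee_rot: [-179.9, -0.1, 8.7]
force: [0.1, 5.0, 1.7]
gripper_width: 31.4
```

View pics/e15.png

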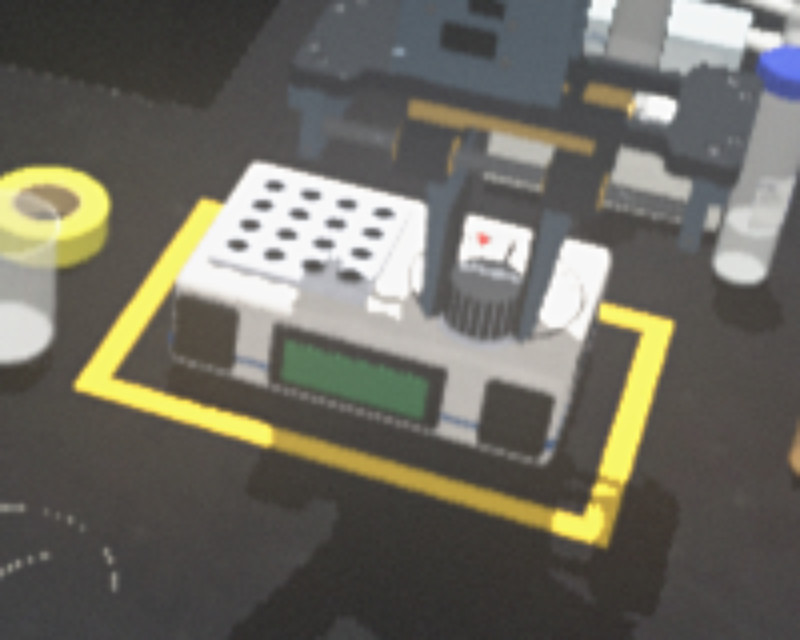

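```bash
python3 -m creep '[[0.8,0,-0.8,0,0,0,0],[0.8,0,0,0,0,0,-5],[0.8,0,0,0,0,0,-5],[0.8,0,0,0,0,0,-5],[0.8,0,0,0,0,0,0]]' 12; python3 -m creep '[[0.8,0,0,0,0,0,-5],[0.8,0,0,0,0,0,-5],[0.8,0,0,0,0,0,-5],[0.8,0,0,0,0,0,0]]'
python3 - <<'E'
from h import *
s=cam('scene'); cv2.imwrite('pics/e16.png',cv2.resize(s['frame'][175:245,345:415],None,fx=8,fy=8,interpolation=cv2.INTER_CUBIC)[...,::-1])
E
```

```text
time_s: 19.9
ee_pos: [646.6, -147.6, 64.9]
ee_rot: [180.0, -0.1, 23.6]
force: [-0.1, 3.9, 3.8]
gripper_width: 31.7
time_s: 20.4
ee_pos: [646.5, -147.4, 64.9]
ee_rot: [-180.0, -0.1, 38.6]
force: [0.0, 5.7, 3.8]
gripper_width: 31.7
```

View pics/e16.png

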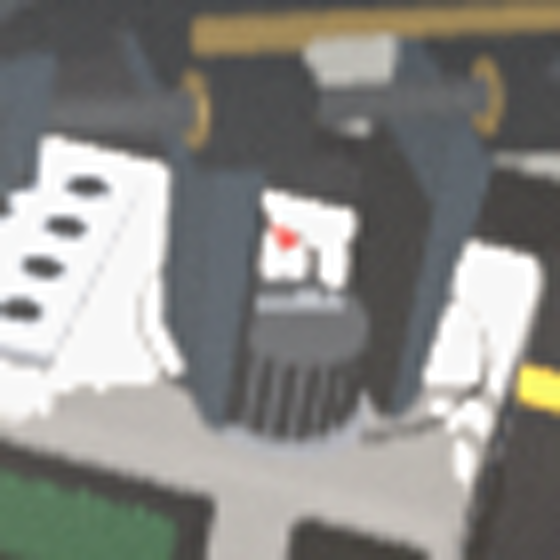

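```bash
python3 -m creep '[[0.8,0.7,-0.9,0,0,0,0],[0.8,0,0,0,0,0,-5],[0.8,0,0,0,0,0,-5],[0.8,0,0,0,0,0,-5],[0.8,0,0,0,0,0,0]]' 12
python3 - <<'E'
from h import *
s=cam('scene'); cv2.imwrite('pics/e17.png',cv2.resize(s['frame'][175:245,345:415],None,fx=8,fy=8,interpolation=cv2.INTER_CUBIC)[...,::-1])
E
```

```text
time_s: 21.08
ee_pos: [646.4, -147.2, 64.9]
ee_rot: [179.9, 0.0, 53.6]
force: [0.1, 2.3, 6.1]
gripper_width: 31.3
```

View pics/e17.png

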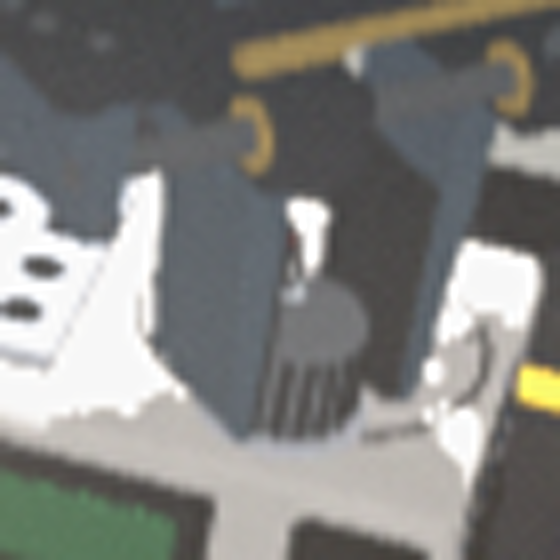

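```bash
python3 -m creep '[[0.5,0,0,0,0,0,0],[0.5,0,0,0,0,0,0],[0.5,0,0,-15,0,0,0],[0.5,0,0,-30,0,0,0],[0.5,0,0,-40,0,0,0]]'; python3 -m creep '[[0.5,-40,-40,0,0,0,0],[0.5,-40,-40,0,0,0,0],[0.5,-40,-40,0,0,0,0],[0.5,0,0,0,0,0,0]]'
python3 m.py d18.png
python3 - <<'E'
from h import *
f=cam('top'); cv2.imwrite('pics/k18.png',cv2.resize(f['frame'][155:215,320:375],None,fx=10,fy=10,interpolation=cv2.INTER_CUBIC)[...,::-1])
s=cam('scene'); save(s,'scene18.png'); cv2.imwrite('pics/e18.png',cv2.resize(s['frame'][175:245,345:415],None,fx=8,fy=8,interpolation=cv2.INTER_CUBIC)[...,::-1])
E
```

```text
time_s: 21.75
ee_pos: [645.8, -146.8, 150.2]
ee_rot: [-179.9, 0.0, 53.7]
force: [0.8, -0.4, -1.1]
gripper_width: 45.2
time_s: 22.25
ee_pos: [474.7, -172.4, 150.2]
ee_rot: [-179.9, 0.1, 53.6]
force: [0.3, -0.0, 0.4]
gripper_width: 45.7
heater [668.7 -98.5] rel [-1.8 -0.3] yaw rel 0.12 yaw 8.30 width 179.0 sd 0.72 | tool in heater [-199.7  -46. ] toolyaw-hyaw 45.3 t 22.3 F [ 0.5 -0.4  0.7]
```

View pics/k18.png

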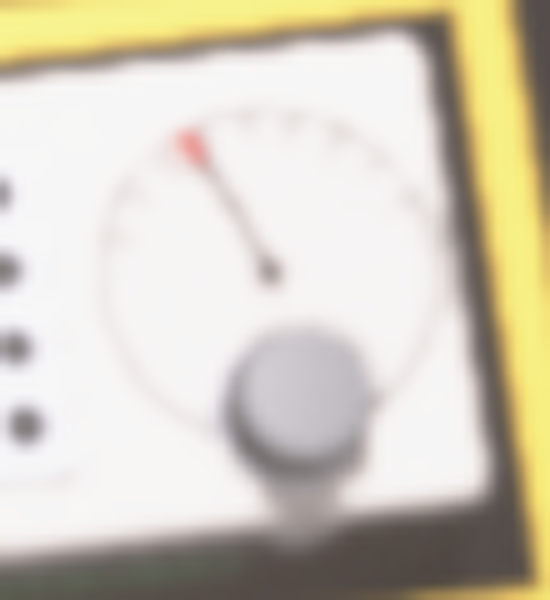

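View pics/e18.png

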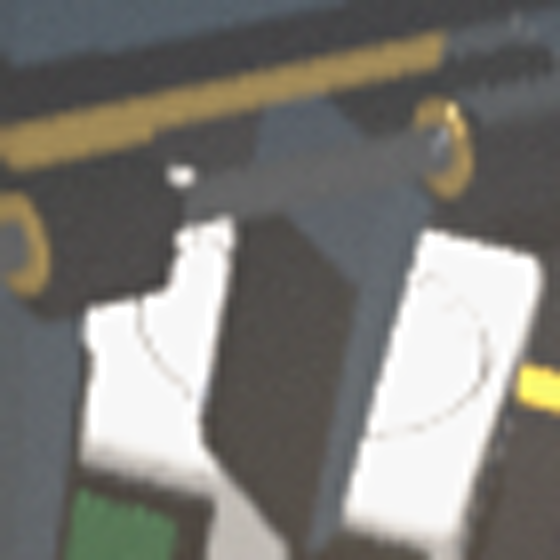

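View pics/d18.png

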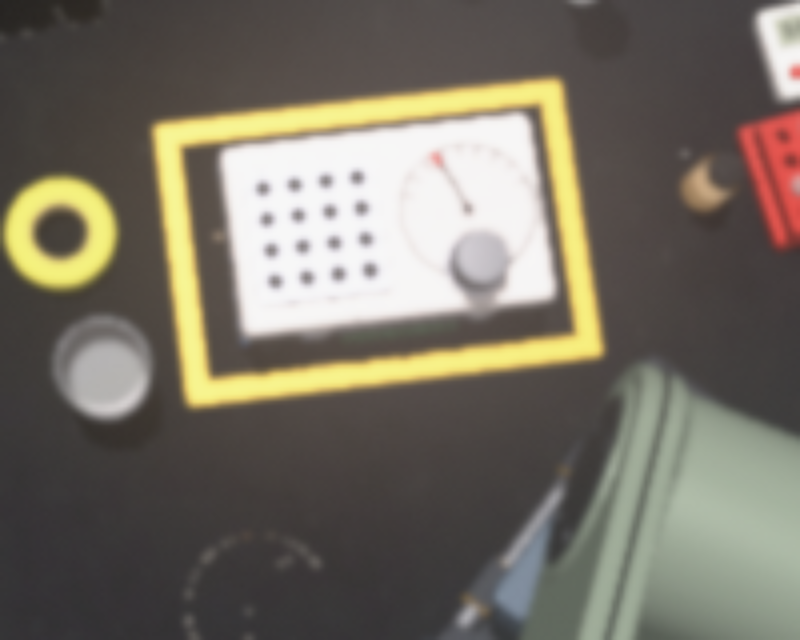

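```bash
python3 -m creep '[[0.5,40,-45,0,0,0,0],[0.5,40,-45,0,0,0,0],[0.5,40,-45,0,0,0,0],[0.5,40,-45,0,0,0,0],[0.5,0,0,0,0,0,0]]'
python3 - <<'E'
from h import *
s=cam('scene'); cv2.imwrite('pics/e19.png',cv2.resize(s['frame'][190:250,340:410],None,fx=10,fy=10,interpolation=cv2.INTER_CUBIC)[...,::-1])
save(s,'scene19.png'); f=cam('top'); save(f,'top19.png')
C=np.array([668.9,-98.4]);h=np.radians(8.4);H=np.array([[np.cos(h),np.sin(h)],[-np.sin(h),np.cos(h)]])
g=cv2.cvtColor(f['frame'],cv2.COLOR_RGB2GRAY).astype(np.float32); G=cv2.cvtColor(cv2.imread('pics/top0.png'),cv2.COLOR_BGR2GRAY).astype(np.float32)
red=f['frame'].astype(np.float32); gr=red[...,1]*0+red[...,0]  # red channel hides red mark
def scan(img,C,yaw):
    h=np.radians(yaw);H=np.array([[np.cos(h),np.sin(h)],[-np.sin(h),np.cos(h)]])
    out=[]
    for a in np.arange(-15,45,.5):
        P=[np.r_[C+H.T@(np.array([2,-46])+r*np.array([np.cos(np.radians(a)),np.sin(np.radians(a))])),59] for r in np.arange(8,24,1)]
        q=proj(f,P).astype(np.float32); out.append(cv2.remap(img,q[:,0].reshape(1,-1),q[:,1].reshape(1,-1),cv2.INTER_LINEAR).mean())
    out=np.array(out); A=np.arange(-15,45,.5); w=np.clip(np.median(out)-out-2,0,None); k=abs(A-A[out.argmin()])<8; return A[out.argmin()],(A*w)[k].sum()/w[k].sum()
print('now',scan(red[...,0].copy(),C,8.4)); t0=cv2.imread('pics/top0.png')[...,2].astype(np.float32)
print('start',scan(t0,np.array([554.4,-109.6]),6.32))
E
```

```text
time_s: 23.02
ee_pos: [428.9, 67.1, 149.8]
ee_rot: [180.0, -0.1, 54.1]
force: [-0.9, -0.7, -0.2]
gripper_width: 45.5
now (np.float64(20.0), np.float64(19.95108450859926))
start (np.float64(-3.5), np.float64(-3.1586940917188473))
```

View pics/e19.png

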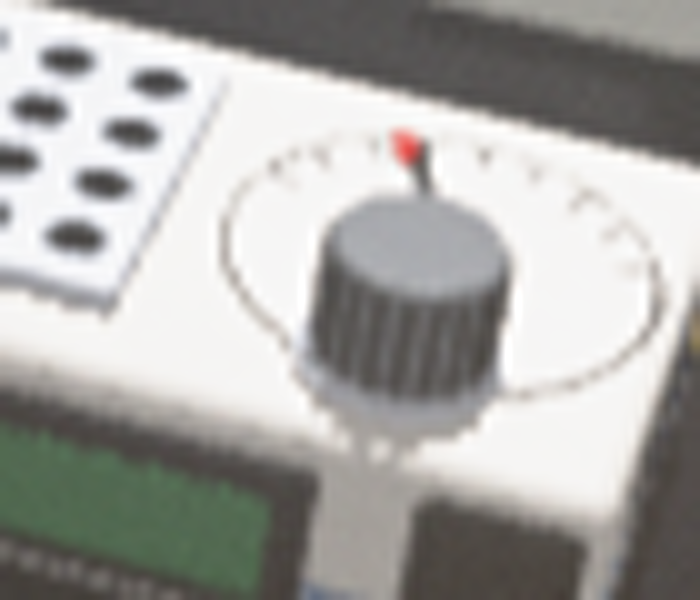

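Run:
```python
from h import *
s=cam('scene'); im=s['frame']
C=np.array([668.9,-98.4]);h=np.radians(8.4);H=np.array([[np.cos(h),np.sin(h)],[-np.sin(h),np.cos(h)]])
def P(f,r,a,z): 
    a=np.radians(a); return proj(f,np.r_[C+H.T@(np.array([2,-46])+r*np.array([np.cos(a),np.sin(a)])),z])[0]
for a in (0,20,22,24,26,28): print(a,(P(s,31,a,58.5)-[340,190])*10+4.5)
def redc(im,u0,u1,v0,v1,t):
    a=im.astype(float); r=a[...,0]-(a[...,1]+a[...,2])/2; q=r[v0:v1,u0:u1]; q=np.where(q>t,q-t,0); yy,xx=np.mgrid[v0:v1,u0:u1]
    return np.array([(q*xx).sum(),(q*yy).sum()])/q.sum()
print('red',(redc(im,372,390,198,212,25)-[340,190])*10+4.5)
b=cv2.resize(im[198:212,372:390],None,fx=40,fy=40,interpolation=cv2.INTER_NEAREST); cv2.imwrite('pics/z.png',b[...,::-1])
f=cam('top'); b=cv2.resize(f['frame'][163:188,332:352],None,fx=24,fy=24,interpolation=cv2.INTER_NEAREST); b=np.clip((b.astype(float)-120)*1.9,0,255).astype(np.uint8); cv2.imwrite('pics/zt.png',b[...,::-1])
```

```text
0 [476.78845699 160.55234375]
20 [418.64591809 151.7525451 ]
22 [412.85355824 151.50690725]
24 [407.09117369 151.37873603]
26 [401.36519442 151.36817906]
28 [395.68201475 151.47526484]
red [405.70879121 146.73161454]
```

View pics/z.png

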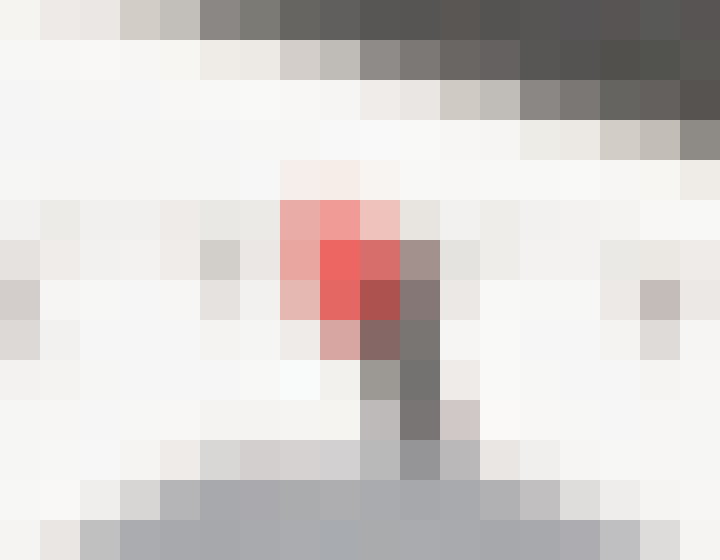

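View pics/zt.png

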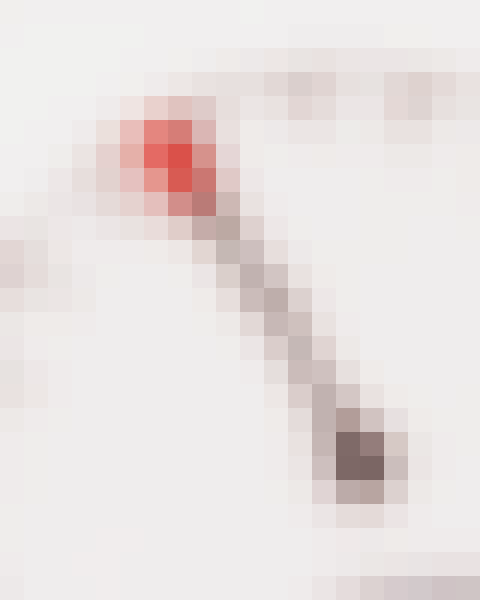

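Run:
```python
from h import *
f=cam('top'); s=cam('scene')
def redc(im,u0,u1,v0,v1,t):
    a=im.astype(float); r=a[...,0]-(a[...,1]+a[...,2])/2; q=r[v0:v1,u0:u1]; q=np.where(q>t,q-t,0); yy,xx=np.mgrid[v0:v1,u0:u1]
    return np.array([(q*xx).sum(),(q*yy).sum()])/q.sum()
e=cv2.imread('pics/e14.png')[...,::-1]; c=redc(e,465,505,225,255,40); print('scene red unoccluded',(c-1.5)/4+[260,145], 'now',redc(s['frame'],372,390,198,212,25))
def fit(img,rows,uc):
    pts=[]
    for v,u in zip(rows,uc):
        us=np.arange(int(u)-4,int(u)+6); g=img[v,us].astype(float); w=np.clip(np.percentile(g,80)-g-4,0,None); w[abs(us-u)>3.5]=0
        pts.append([(us*w).sum()/w.sum(),v])
    return np.array(pts)
# now: pointer in top rows 172..180
rows=np.arange(172,180); p=fit(f['frame'][...,0],rows,346.3+(rows-181.5)*.61)
print(p.round(2).tolist())
def line(p): vx,vy,x,y=cv2.fitLine(p.astype(np.float32),cv2.DIST_HUBER,0,.01,.01).ravel(); n=np.array([vx,vy])*(1 if vy<0 else -1); return np.array([x,y]),n
o,n=line(p); mk=np.array([338.56,169.08]); d=mk-o; print('perp px',d[0]*n[1]-d[1]*n[0],'dir',n, 'mm/px',2.24)
W=plane(f,p,59); o2,n2=line(W); m2=plane(f,mk,58)[0]
w=n2 if n2[0]>0 else -n2; print('pointer yaw world',np.degrees(np.arctan2(w[1],w[0])),'rel heater(8.3)', np.degrees(np.arctan2(w[1],w[0]))-8.3); d=m2-o2; print('mark left of line mm',w[0]*d[1]-w[1]*d[0])
t0=cv2.imread('pics/top0.png')[...,2]; rows=np.arange(218,230); p=fit(t0,rows,352.2+(rows-232.5)*.1); print(p.round(2).tolist()); o2,n2=line(plane(f,p,59)); w=n2 if n2[0]>0 else -n2; print('start pointer',np.degrees(np.arctan2(w[1],w[0]))-6.3)
# scene pointer line now
rows=np.arange(204,208); p=fit(s['frame'][...,1],rows,[382]*4); print(p.round(2).tolist())
```

```text
scene red unoccluded [380.33387703 204.3540431 ] now [380.12414966 204.22619048]
[[340.57, 172.0], [341.32, 173.0], [342.08, 174.0], [342.76, 175.0], [343.3, 176.0], [343.89, 177.0], [344.41, 178.0], [345.06, 179.0]]
perp px 0.2750079185163532 dir [-0.5326681 -0.8463242] mm/px 2.24
pointer yaw world 32.173374 rel heater(8.3) 23.873375
mark left of line mm 0.3995743522536843
[[350.18, 218.0], [350.15, 219.0], [350.19, 220.0], [350.23, 221.0], [350.32, 222.0], [350.61, 223.0], [350.87, 224.0], [350.98, 225.0], [351.02, 226.0], [351.05, 227.0], [351.11, 228.0], [351.14, 229.0]]
start pointer 0.13951635
[[380.63, 204.0], [380.78, 205.0], [381.11, 206.0], [381.62, 207.0]]
```

```bash
python3 -m creep '[[0.5,-40,45,0,0,0,0],[0.5,-40,45,0,0,0,0],[0.5,-40,45,0,0,0,0],[0.5,-40,45,0,0,0,0],[0.5,0,0,0,0,0,0]]'; python3 -m creep '[[0.5,40,40,0,0,0,0],[0.5,40,40,0,0,0,0],[0.5,40,40,0,0,0,0],[0.5,0,0,0,0,0,0],[0.5,0,0,0,0,0,0]]'; python3 -m creep '[[0.5,0,0,40,0,0,0],[0.5,0,0,25,0,0,0],[0.5,0,0,15,0,0,0],[0.5,0,0,5,0,0,0],[0.5,0,0,0,0,0,0]]'
```

```text
time_s: 23.95
ee_pos: [479.1, -177.4, 149.2]
ee_rot: [179.9, 0.0, 53.3]
force: [-0.6, 0.8, 0.3]
gripper_width: 45.7
time_s: 24.58
ee_pos: [645.1, -146.5, 148.7]
ee_rot: [-179.9, 0.1, 53.7]
force: [-0.1, 0.7, -0.2]
gripper_width: 45.8
time_s: 25.2
ee_pos: [646.4, -146.9, 65.1]
ee_rot: [180.0, -0.0, 53.7]
force: [-0.0, -0.9, -0.6]
gripper_width: 45.9
```

```bash
python3 -m creep '[[0.6,0,0,0,0,0,0],[0.7,0,0,0,0,0,0],[0.8,0,0,0,0,0,0],[0.8,0,0,0,0,0,0]]' 12;  python3 -m creep '[[0.8,0,0,0,0,0,-1.5],[0.8,0,0,0,0,0,-1.5],[0.8,0,0,0,0,0,0],[0.8,0,0,0,0,0,0]]'; python3 -m creep '[[0.5,0,0,0,0,0,0],[0.5,0,0,0,0,0,0],[0.5,0,0,-15,0,0,0],[0.5,0,0,-30,0,0,0],[0.5,0,0,-40,0,0,0]]'; python3 -m creep '[[0.5,-40,-40,0,0,0,0],[0.5,-40,-40,0,0,0,0],[0.5,-40,-40,0,0,0,0],[0.5,0,0,0,0,0,0]]'; python3 -m creep '[[0.5,40,-45,0,0,0,0],[0.5,40,-45,0,0,0,0],[0.5,40,-45,0,0,0,0],[0.5,40,-45,0,0,0,0],[0.5,0,0,0,0,0,0]]'
python3 m.py d20.png
python3 - <<'E'
from h import *
f=cam('top'); s=cam('scene')
b=cv2.resize(s['frame'][196:214,370:394],None,fx=30,fy=30,interpolation=cv2.INTER_NEAREST); cv2.imwrite('pics/z2.png',b[...,::-1])
cv2.imwrite('pics/sc20.png',s['frame'][...,::-1])
b=cv2.resize(f['frame'][163:188,332:352],None,fx=24,fy=24,interpolation=cv2.INTER_NEAREST); b=np.clip((b.astype(float)-120)*1.9,0,255).astype(np.uint8); cv2.imwrite('pics/zt2.png',b[...,::-1])
E
```

```text
time_s: 25.7
ee_pos: [646.7, -146.7, 65.3]
ee_rot: [179.9, -0.0, 53.7]
force: [-1.1, 1.0, 5.2]
gripper_width: 31.7
time_s: 26.2
ee_pos: [646.7, -146.7, 65.4]
ee_rot: [179.9, -0.0, 56.7]
force: [-1.7, 0.5, 5.4]
gripper_width: 31.4
time_s: 26.82
ee_pos: [645.8, -146.6, 150.3]
ee_rot: [-179.9, 0.0, 56.7]
force: [0.5, 0.2, -0.6]
gripper_width: 45.5
time_s: 27.32
ee_pos: [476.4, -181.2, 150.3]
ee_rot: [-179.9, 0.0, 56.6]
force: [1.4, 0.2, 0.2]
gripper_width: 45.4
time_s: 27.95
ee_pos: [417.8, 55.1, 150.4]
ee_rot: [179.9, -0.1, 57.1]
force: [0.8, -0.4, 0.0]
gripper_width: 45.7
heater [668.7 -98.5] rel [-1.8 -0.3] yaw rel 0.04 yaw 8.22 width 179.6 sd 0.72 | tool in heater [-225.9  186.1] toolyaw-hyaw 48.8 t 28.0 F [ 0.4 -0.1  0.8]
```

View pics/z2.png

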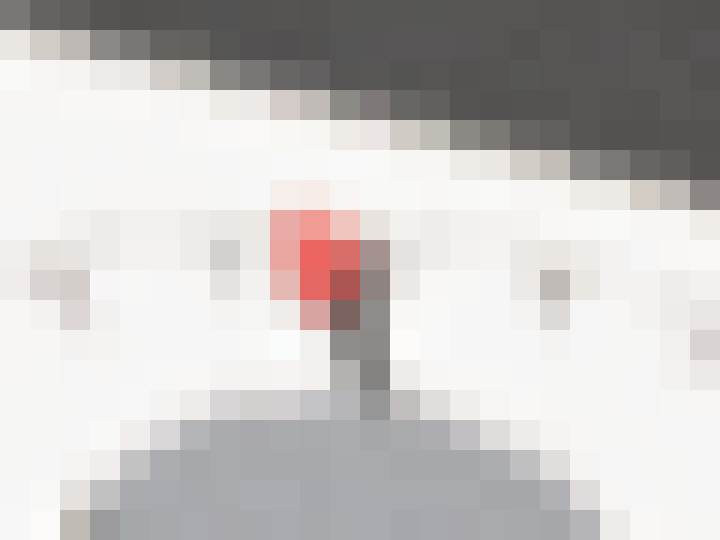

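View pics/zt2.png

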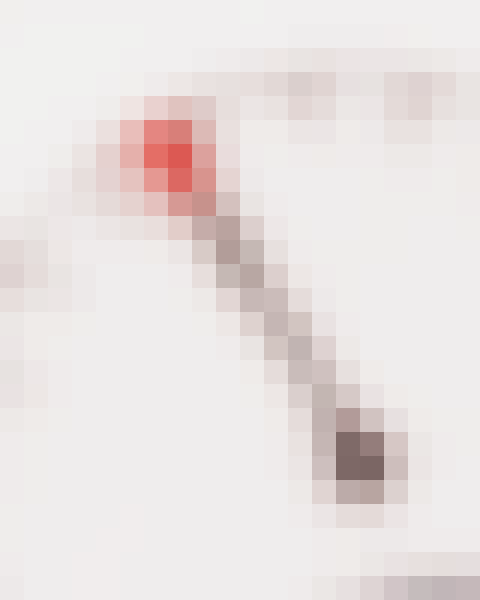

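View pics/sc20.png

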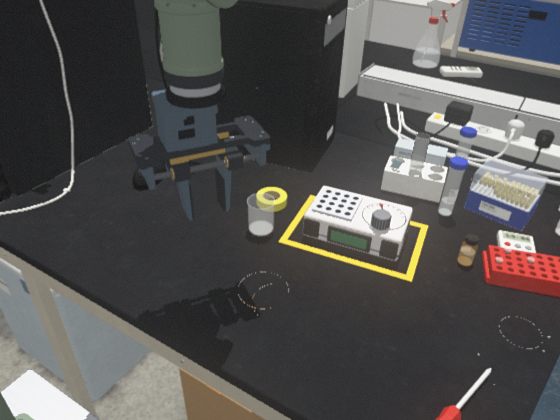

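Run:
```python
from h import *
f=cam('top'); t0=cv2.imread('pics/top0.png')[...,::-1]
for n,(u0,u1,v0,v1) in dict(beaker=(240,272,206,240),tape=(228,262,172,204),vial=(398,416,165,186)).items():
    a=f['frame'][v0:v1,u0:u1].astype(float).mean(2);b=t0[v0:v1,u0:u1].astype(float).mean(2); print(n,abs(a-b).mean(),cv2.phaseCorrelate(a,b)[0])
print(state()['time_s'],state()['force'])
job_done()
```

```text
beaker 2.0404411764705883 (-0.06438420276750279, 0.07760237183289576)
tape 2.792585784313726 (-0.12324687935875644, 0.007059380198967347)
vial 5.022045855379189 (0.05057089182753138, 0.10292241668840596)
28.15 [-0.44709494  0.46296165 -0.21999018]
the job is handed in; nothing more can be done
```

The heater is in the taped outline with the pointer on the red mark, and the job was handed in at 28 s. No verdict came back.

- **Walk:** I pushed on the pads in the order left, right, left, right. The heater swung to −13°, +12° and −13° off square, then came back to 0. I only pushed at pad centres, so the display was never pressed.
- **Heater position:** the last top-camera check put it about 1–2 mm short of the outline's centre, 0.3 mm to the side, and within about 0.5° of square. It did not move while I turned the knob.
- **Knob:** after the heater was in place I gripped the knob from above and turned it 45°. After a look I gripped it again for 3° more, so the pointer should stand at about 24°.
- **Pointer on the mark:** the views disagree slightly. In the top view the pointer's line runs onto the mark, while the scene camera suggests it is still about 1–2° short. My mark estimates ranged from about 23° to 25.5°.
- **Beaker, vial and tape roll:** their image shifts against the start picture were about 0.1 pixel, so they had not moved. The gripper was clear of everything at hand-in.

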